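Put the flat dive-light battery on charge

ROBOT

A 7-joint arm with a two-finger parallel gripper is mounted at the origin on the work surface. World frame = base frame: x ahead of the robot, y to its left, z up, the work surface at z = 0. Lengths are in m, angles in rad, forces in N, time in s.
With the tool pointing down it reaches from about 0.425 to 0.825 m from the base axis. Payload 3.6 kg.
Tool frame: the origin (TCP) lies between the finger pads; the fingertips stand 14 mm ahead of it and the grasp point (between the pads) lies 5 mm behind it; z points along the fingers, y is the direction in which the jaws open and shut (so a half turn about z gives the same grasp; the last joint's range is limited). The gripper opens to 93 mm and grips with 3 to 60 N. Pads are 15 mm wide; open, the fingers measure 128 mm over their backs; the gripper's body (75 mm by 188 mm) begins 65 mm behind the grasp point.
Start: joints at [-1.375, 0.615, -0.013, 1.423, 0.008, 1.103, -0.04], TCP at [0.143, 0.634, 0.233] pointing down, gripper open.
Joint ranges: [-3.12, 3.12], [-0.3, 2.06], [-1.34, 1.32], [0.26, 2.42], [-1.36, 4.5], [0.01, 1.98], [-2.84, 2.84]. Speed limits (rad/s): [2.79, 2.79, 3.14, 3.14, 3.14, 3.14, 3.14].

INTERFACE

Orientations are given as a unit quaternion [x, y, z, w].
In Python, from rig import * gives the robot as it stands.
- The arm moves only by the tool carry_out, never from a script. Its argument "rows" is one flat list of numbers, 7 for each row, row after row: the closure, from -1 (fully open) to 1 (shut), then the shift along the tool's x, y, z in cm, then the turn, a rotation vector about the tool's x, y, z in degrees. A call has 1 to 5 rows; each row shifts and turns the commanded pose from where the row before left it, along the tool's axes as they then stand; what a row does not reach is not made up. A row lasts 1/10 s, in which the tool goes at most 50 mm and 8.59 degrees, less where a joint would pass 70% of its speed; a pose out of reach is approached as far as the arm can. A call with a gripper value outside its range is refused whole. The fingers move at their own pace and stop on an object; "newtons" is the grip in N (left out, the last holds). Time passes only in rows, so rows that do not move let the fingers close. It gives the time, the measured TCP pose, the force and the opening at its end, in the units of the state.
- sense(): the state, without advancing time (a new reading comes with each control period).
- get_image(name): name is "scene" or "top" or "wrist"; returns the picture (420x560x3 uint8, red, green, blue); there is no depth.
- camera_params(name): a dict with "K" (3x3 intrinsics, pixels), "dist_coeffs" ([k1, k2, p1, p2, k3] as OpenCV has them; the pictures are not rectified), "R" (3x3) and "t" (3): a world point X has camera coordinates R X + t; the wrist camera has in their place "hand_eye" (4x4, takes a point from camera to tool coordinates, whose origin is the TCP and whose axes are the flange's). Camera axes: x right, y down, z forward; pixel columns grow to the right and rows downward; lengths in m; the calibration is good to about 2 mm. A picture is of the moment at which its call begins: read the wrist's pose just before it. camera_params takes no time and is no camera call.
- job_done(): hands the job in, once; it reports no verdict.
The state is a dict: "time_s": time; "joint_pos": joint angles; "qd": joint speeds; "effort": joint torques, N m; "eef_pos": TCP position; "eef_rot": TCP orientation; "wrist_force": force on the tool from outside, world axes, zero at the start; "wrist_torque": the same for the moment, N m; "gripper_width": opening from 0.0 (shut) to 1.0 (fully open).
Only numpy, scipy, OpenCV 4.12 (cv2) and the standard library are available. Lean on these libraries where they do the work, as an engineer would, in place of code of your own. Each camera call takes 0.05 s, during which the arm holds its last target.

TASK

Put the flat battery pack (red grip) into the charging dock: slip its tongue under the blue hood against the sprung contact, push it home and let the tail down behind the sill, pressing it until the pack lies flat on the dock's floor. Then swing the dock's steel lever shut, up to its stop across the pack's tail, and let go. Leave the spare pack (green grip) and everything else on the desk where it is.

Things in the scene. Friction and masses are not known exactly. Their poses are not given: they have to be found in the camera images.
- flat_pack_centre (a point): Flat battery pack, red grip, black body, 0.35 to 0.6 kg, lying on the table. This point: centre of the black body, 100 x 50 x 36 mm (x, y, z), 18 mm above its underside; z up. At the -x end, low down, a grey tongue sticks out; the +x end is the tail.
- flat_pack_grip (a point): Middle of the red grip ridge on the flat pack's top, 33 mm above the body's centre and 10 mm towards the tongue. Ridge 56 long (x), 24 wide (y), 30 high, rising from the body's top (36 mm above the underside). Take it from above across y. Same axes as the pack.
- flat_pack_tongue (a point): Middle of the tip face of the flat pack's tongue, 70 mm from the body's centre along -x and 9 mm above the underside. The tongue is 20 long, 40 wide, 18 high, flush with the underside. Same axes as the pack.
- spare_pack_centre (a point): Spare battery pack, the same shape and frame but with a green grip; a bystander. It and the flat pack lie in either order.
- dock: Charging dock, grey, fixed to the table. Origin: underside of its 10 mm base plate, on the table, straight below the middle of a seated pack; x runs from the blue hood (-x end) to the tail sill and lever (+x end), z up. The base spans x -100 to 60, y -67 to 61 mm.
- dock_seat (a point): Middle of the pocket's floor, 10 mm above the table; axes as the dock. Side walls 55 mm apart in y, x = -60 to 50, 18 high above the floor. A seated pack lies flat here, body centre 18 mm above this point, tongue to -x; the spring holds its tail against the sill, up to 4 mm nearer the hood is possible.
- dock_hood (a point): Lower edge of the blue hood over the dock's -x end, at x = -61 of the dock, 24 mm above the pocket floor; hood 7 mm thick, 44 mm clear width under it. The hood and spring bar a straight drop: the pack goes in tongue first, tail tipped up 10 to 20 deg, tongue on the floor under the hood, is pushed towards -x till the contact is nearly fully back, then its tail let down past the sill.
- dock_sill (a point): Top of the tail sill's inner face, at x = 50 mm of the dock, 12 mm above the pocket floor; sill 6 mm thick. The tail drops in on its hood side; friction under the spring can leave it 1 to 3 mm high until it is pressed down (10 to 15 N on the body's top at the tail). From here to the fully pushed contact is 124 mm; the pack with tongue is 120 mm long.
- contact (a joint): Travel of the brass sprung contact under the hood (40 wide, 0.5 to 16.5 mm above the floor), m: 0 free, its face at x = -63 mm of the dock; 0.011 fully in, face at x = -74; about 0.007 with a seated pack. About 4 N at first, 10 N at the end, then a hard stop.
- lever (a joint): Locking lever's angle about its upright post, rad. 0: shut at its stop, lying along the dock's -y across the pack's tail, 2 mm above it; positive is counter-clockwise from above, at 1.57 it points to the dock's +x; range 0 to 2.0. Starts open, stays where left; about 2 N at the pin moves it. It cannot shut over a raised tail.
- lever_post (a point): Axis of the lever's upright post, at x = 38, y = 46 mm of the dock, at the lever bar's underside (48 mm above the table). Axes as the dock.
- lever_pin (a point): Middle of the upright orange round pin at the lever's free end: diameter 16 mm, 40 mm tall (from 56 to 96 mm above the table), 100 mm from the post's axis. Pinch it or push it sideways. The lever's steel bar lies 48 to 56 mm above the table.
- phone: Phone, black, 150 x 72 x 9 mm, lying on the table; origin under its centre. Bystander.
- torch: Yellow dive light standing upright, 52 mm across, 130 mm tall; origin under its centre. Bystander.
- bottle: Green water bottle, 66 mm across, 200 mm tall; origin under its centre. Bystander.
Things that resemble listed ones, but are neither listed nor needed, are in the scene too. What is shaped like the part that bears flat_pack_centre but orange is not meant.

How it is judged:
By the outcome, as a careful person would: the job done as asked, in the order asked, and still so for the second after the job is handed in, with the robot touching nothing.
It also fails if it takes over 64 s, if anything falls off the work surface, if the arm or the gripper's body presses on something with over 40 N, if the wrist force passes 120 N, or if a joint passes its speed limit or range.

## Working session

There is one attempt and no reset: what is moved stays moved. The work goes in short steps, Python scripts to look and compute and a tool call to move; the robot and the scene stay as the last step left them, time stands still between calls to the robot, and variables do not carry over. Pictures are saved under pics/ and viewed, and the job is handed in when it is done.

Besides the shell and the picture viewer there is one more tool, called after ">>>" as name(argument=value, ...), one argument or row to a line, values as JSON. carry_out: Moves the arm, as the interface text tells. Its arguments: {"type":"object","properties":{"rows":{"type":"array","items":{"type":"number"}},"newtons":{"type":"number"}},"required":["rows"]}

```bash
ls; mkdir -p pics
python3 - <<'E'
from rig import *
import cv2,numpy as np
s=sense();print(s)
for n in ["scene","top","wrist"]:
    im=get_image(n);cv2.imwrite(f"pics/{n}0.png",im[...,::-1]);print(n,camera_params(n))
E
```

```text
pics
{'time_s': 0.0, 'joint_pos': array([-1.37548582,  0.61587326, -0.01265196,  1.42491139,  0.00810224,
        1.1034189 , -0.04038563]), 'qd': array([-1.36389960e-03,  4.62302744e-04,  7.35371957e-04, -1.64600477e-03,
       -1.77371400e-03,  5.73823098e-05,  1.29628075e-03]), 'effort': array([ 2.00485683e-04, -4.58921921e+01,  2.09093825e-01, -1.65745729e+01,
       -6.10872265e-02,  2.03207613e-02,  2.31512668e-04]), 'eef_pos': array([0.14280076, 0.63332865, 0.23150674]), 'eef_rot': array([ 1.10622746e-01,  9.93861644e-01, -1.27364402e-03, -1.32315788e-04]), 'wrist_force': array([0.55388856, 0.27399732, 0.64602357]), 'wrist_torque': array([-0.00286169, -0.03712525, -0.06888848]), 'gripper_width': 0.9999833041737265}
scene {'K': array([[392.74144353,   0.        , 276.86054069],
       [  0.        , 392.74144353, 212.25749962],
       [  0.        ,   0.        ,   1.        ]]), 'dist_coeffs': array([-0.07577576,  0.        ,  0.        ,  0.        ,  0.        ]), 'R': array([[ 0.61146823,  0.79126627, -0.00206982],
       [ 0.41236885, -0.32089734, -0.85262936],
       [-0.
[... 454 characters left out ...]
9980985,  0.01033367, -0.99495287]]), 't': array([-0.00239031,  0.5373223 ,  1.62886035])}
wrist {'K': array([[323.59596136,   0.        , 278.9828261 ],
       [  0.        , 323.59596136, 208.35983951],
       [  0.        ,   0.        ,   1.        ]]), 'dist_coeffs': array([-0.05797738,  0.        ,  0.        ,  0.        ,  0.        ]), 'hand_eye': array([[-5.18437840e-04, -9.66851306e-01, -2.55339545e-01,
         6.97529456e-02],
       [ 9.99999828e-01, -5.71371483e-04,  1.33130623e-04,
        -5.70652681e-04],
       [-2.74611251e-04, -2.55339432e-01,  9.66851436e-01,
        -1.53502838e-01],
       [ 0.00000000e+00,  0.00000000e+00,  0.00000000e+00,
         1.00000000e+00]])}
```

View pics/scene0.png

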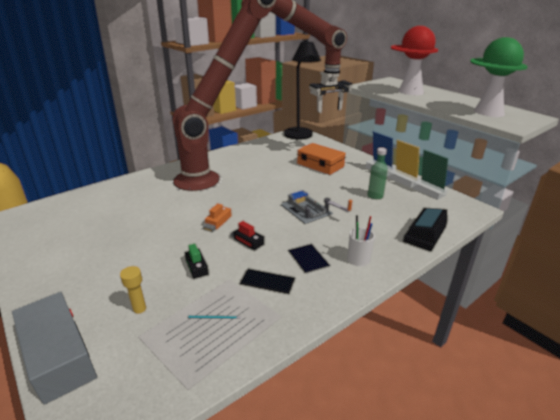

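View pics/top0.png

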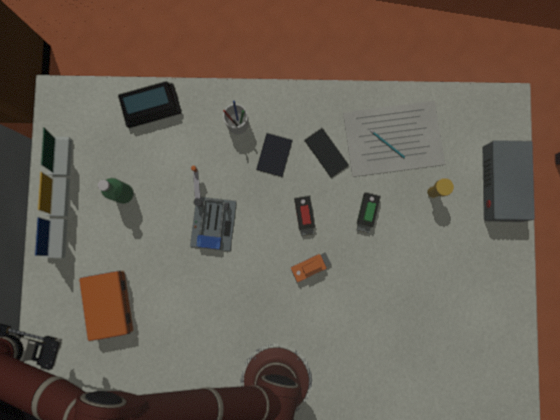

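View pics/wrist0.png

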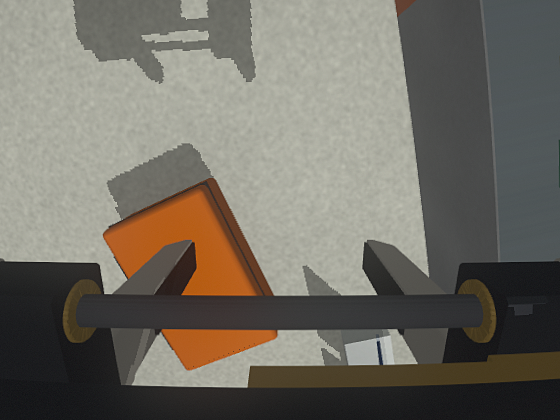

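Candidates in the top view are the red-grip pack at (305,213), the green-grip spare at (369,210) and the all-orange decoy at (309,267). I choose the red one with the black body. The dock is at (214,224) and the lever points up-left with its pin at (194,168). Next I'll take close crops.

```bash
cat > h.py <<'E'
from rig import *
import cv2,numpy as np
from scipy.spatial.transform import Rotation as Ro
def pose():
    s=sense();return s['eef_pos'],Ro.from_quat(s['eef_rot']),s
def ray(cam,uv,p=None,R=None):
    c=camera_params(cam);uv=np.array(uv,float).reshape(-1,1,2)
    n=cv2.undistortPoints(uv,c['K'],c['dist_coeffs'])[:,0]
    d=np.c_[n,np.ones(len(n))]
    if cam=='wrist':
        H=c['hand_eye'];o=R.apply(H[:3,3])+p;d=R.apply(d@H[:3,:3].T)
    else:
        o=-c['R'].T@c['t'];d=d@c['R']
    return o,d
def onz(cam,uv,z,p=None,R=None):
    o,d=ray(cam,uv,p,R);return o+d*((z-o[2])/d[:,2])[:,None]
def tri(rs):
    A=np.zeros((3,3));b=np.zeros(3)
    for o,d in rs:
        d=np.ravel(d)/np.linalg.norm(d);M=np.eye(3)-np.outer(d,d);A+=M;b+=M@o
    return np.linalg.solve(A,b)
E
python3 - <<'E'
import cv2
a=cv2.imread('pics/top0.png')
cv2.imwrite('pics/c_top.png',cv2.resize(a[150:260,180:400],None,fx=3.6,fy=3.6,interpolation=cv2.INTER_CUBIC))
a=cv2.imread('pics/scene0.png')
cv2.imwrite('pics/c_sc.png',cv2.resize(a[170:290,170:370],None,fx=4,fy=4,interpolation=cv2.INTER_CUBIC))
E
```

```text
(no output)
```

View pics/c_top.png

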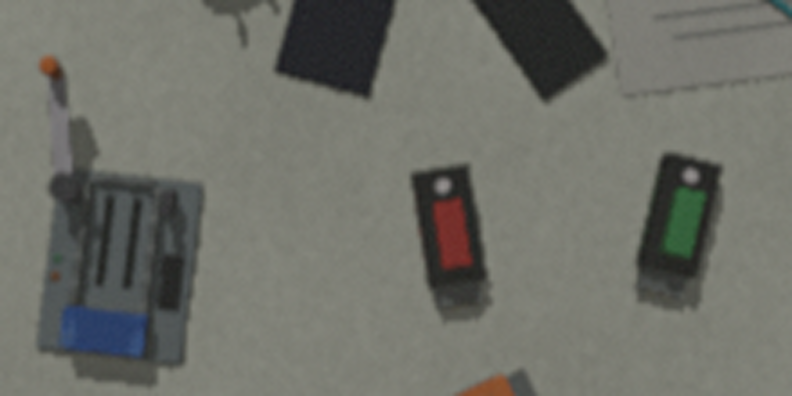

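View pics/c_sc.png

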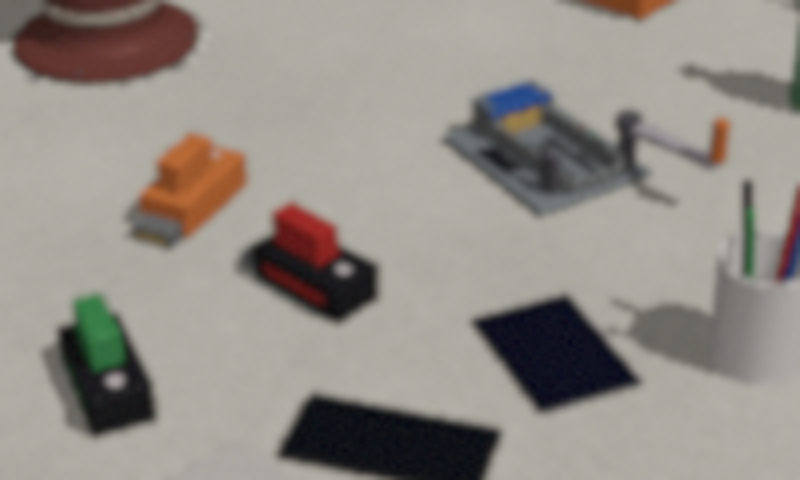

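Run:
```python
from h import *
f=lambda L:np.array(L)/3.6+[180,150]-0.36
P=onz('top',f([(413,175),(468,165),(487,275),(432,287)]),.036);print(P)
print(P.mean(0), [np.linalg.norm(P[i]-P[i-1]) for i in range(4)])
im=cv2.imread('pics/top0.png');h=cv2.cvtColor(im,cv2.COLOR_BGR2HSV)
m=((h[...,0]<6)|(h[...,0]>172))&(h[...,1]>140)&(h[...,2]>70);m[:195]=0;m[240:]=0;m[:,:290]=0;m[:,325:]=0
c=max(cv2.findContours(m.astype(np.uint8),0,1)[0],key=cv2.contourArea);r=cv2.minAreaRect(c);B=onz('top',cv2.boxPoints(r),.066);print('grip',r,onz('top',r[0],.066),B)
D=onz('top',f([(203,184),(185,365),(38,350)]),.01);print('dock',D,[np.linalg.norm(D[i]-D[i-1]) for i in range(3)])
hd=onz('top',f([(62,308),(147,315),(145,357),(62,350)]),.041);print('hood',hd)
print('pin',onz('top',f([(49,65)]),.096),'post',onz('top',f([(65,187)]),.056))
```

```text
[[ 0.55479386 -0.04697648  0.036     ]
 [ 0.56437526 -0.09410427  0.036     ]
 [ 0.47003389 -0.11169489  0.036     ]
 [ 0.45882362 -0.0648655   0.036     ]]
[ 0.51200666 -0.07941028  0.036     ] [np.float64(0.09762328310007176), np.float64(0.04809190649583325), np.float64(0.09596730274128973), np.float64(0.04815247982668907)]
grip ((305.14862060546875, 214.3918914794922), (18.248287200927734, 7.726752281188965), 80.53767395019531) [[ 0.5029137  -0.07977499  0.066     ]] [[ 0.52804327 -0.06328728  0.066     ]
 [ 0.53237255 -0.08633589  0.066     ]
 [ 0.47786813 -0.09620725  0.066     ]
 [ 0.4735597  -0.07323695  0.066     ]]
dock [[0.54617259 0.13568882 0.01      ]
 [0.38837799 0.14682656 0.01      ]
 [0.39872748 0.27465184 0.01      ]] [np.float64(0.20260992336652428), np.float64(0.15818718018981054), np.float64(0.12824357077129891)]
hood [[0.43431046 0.25022213 0.041     ]
 [0.42981726 0.17755114 0.041     ]
 [0.39414913 0.17813869 0.041     ]
 [0.39864357 0.24894789 0.041     ]]
pin [[0.63443208 0.25955723 0.096     ]] post [[0.53647994 0.24895227 0.056     ]]
```

```bash
cat >> h.py <<'E'
def Rt(yaw,tilt=0):
    """tool y along heading+90 (yaw deg), z down, x towards -heading; tilt deg about tool y"""
    c,s=np.cos(np.radians(yaw)),np.sin(np.radians(yaw))
    M=np.array([[-c,-s,0],[-s,c,0],[0,0,-1]]) .T  # rows x,y,z -> columns
    return Ro.from_matrix(M)*Ro.from_euler('y',tilt,degrees=True)
def rel(tp,tR):
    p,R,s=pose()
    rv=(R.inv()*tR).as_rotvec(degrees=True)
    print('pos',p.round(4),'turn',rv.round(2),'shift now-axes',(R.inv().apply(np.array(tp)-p)*100).round(2),'shift after turn',(tR.inv().apply(np.array(tp)-p)*100).round(2))
E
python3 - <<'E'
from h import *
print(Rt(0).as_matrix())
rel([.45,.2,.25],Rt(-4.3))
E
```

```text
[[-1.  0.  0.]
 [ 0.  1.  0.]
 [ 0.  0. -1.]]
pos [0.1429 0.6335 0.2318] turn [-0.11 -0.01 -8.4 ] shift now-axes [-39.49 -35.54  -1.75] shift after turn [-33.88 -40.93  -1.82]
```

>>> carry_out(
  rows=[-1,0,0,0,0,0,-8.4,-1,-3.1,-3.7,-0.2,0,0,0,-1,-3.1,-3.7,-0.2,0,0,0,-1,-3.1,-3.7,-0.2,0,0,0,-1,-3.1,-3.7,-0.2,0,0,0],
)

```text
time_s: 0.65
eef_pos: [0.2564, 0.4753, 0.2404]
eef_rot: [0.037, 0.999, -0.0, 0.0]
wrist_force: [1.1, 0.0, 0.4]
gripper_width: 1.002
```

>>> carry_out(
  rows=[-1,-3.1,-3.7,-0.2,0,0,0,-1,-3.1,-3.7,-0.2,0,0,0,-1,-3.1,-3.7,-0.2,0,0,0,-1,-3.1,-3.7,-0.2,0,0,0,-1,-3.1,-3.7,-0.2,0,0,0],
)

```text
time_s: 1.15
eef_pos: [0.3969, 0.2792, 0.2507]
eef_rot: [0.038, 0.999, -0.0, -0.0]
wrist_force: [1.0, 0.6, -0.1]
gripper_width: 1.0
```

>>> carry_out(
  rows=[-1,-3.1,-3.7,-0.2,0,0,0,-1,-3.1,-3.7,0,0,0,0,-1,0,0,0,0,0,0,-1,0,0,0,0,0,0],
)

```text
time_s: 1.55
eef_pos: [0.4528, 0.2013, 0.2524]
eef_rot: [0.039, 0.999, -0.0, -0.0]
wrist_force: [-0.4, 0.1, 0.1]
gripper_width: 1.003
```

Run:
```python
from h import *
rel([.45,.2,.25],Rt(-4.3))
p,R,s=pose();im=get_image('wrist');cv2.imwrite('pics/w1.png',im[...,::-1]);np.savez('w1.npz',p=p,q=R.as_quat());print(s['qd'].round(3),s['time_s'])
```

```text
pos [0.4528 0.2013 0.2524] turn [-0.02 -0.04 -0.22] shift now-axes [ 0.27 -0.16  0.24] shift after turn [ 0.27 -0.15  0.24]
[-0.047 -0.002 -0.053  0.006 -0.005  0.001 -0.003] 1.55
```

View pics/w1.png

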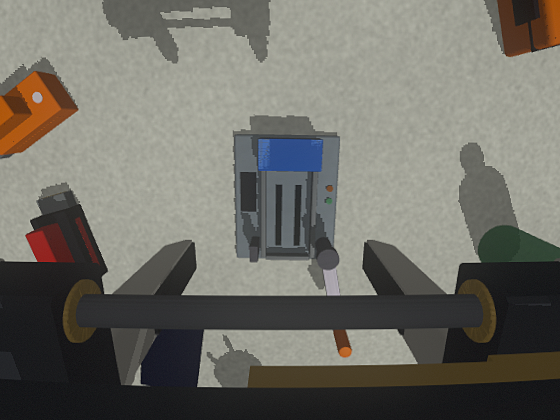

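Run:
```python
import cv2
a=cv2.imread('pics/w1.png')
cv2.imwrite('pics/c_w1.png',cv2.resize(a[120:270,220:360],None,fx=4,fy=4,interpolation=cv2.INTER_NEAREST))
```

```text
(no output)
```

View pics/c_w1.png

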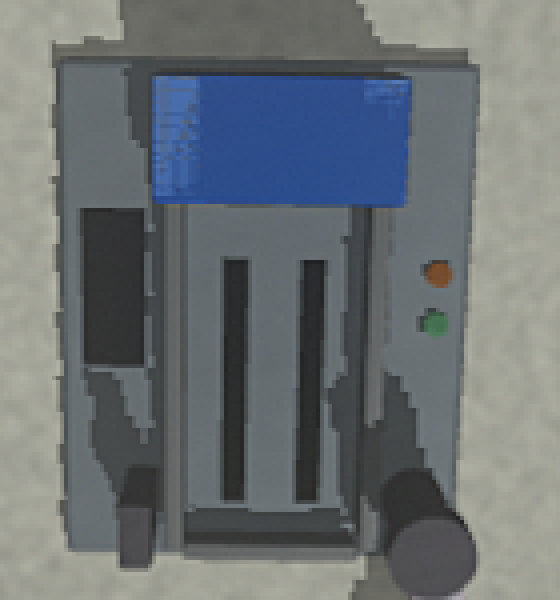

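Run:
```python
from h import *
w=np.load('w1.npz');p=w['p'];R=Ro.from_quat(w['q'])
f=lambda L:np.array(L)/4+[220,120]-.5
g=lambda L,z:onz('wrist',f(L),z,p,R)
def loc(X,ref,yaw):
    c,s=np.cos(yaw),np.sin(yaw); return np.array(ref)
C=g([(62,60),(478,66),(70,550)],.01);print(C, np.linalg.norm(C[0]-C[1]),np.linalg.norm(C[0]-C[2]))
H=g([(152,204),(406,207),(153,75),(412,80)],.041);print('hood',H)
W=g([(166,215),(186,215),(184,520),(166,510)],.028);print('wall L',W)
W=g([(372,215),(385,215),(362,500),(378,500)],.028);print('wall R',W)
S=g([(184,555),(358,558)],.022);print('sill outer',S);S=g([(184,545),(358,548)],.022);print('sill inner',S)
post=g([(432,556)],.06);print('post',post)
pin=onz('wrist',[(345,351)],.096,p,R);print('pin',pin)
for nm,a,b in [('basey',C[0],C[1]),('hood+x',H[0],H[1]),('hood-x',H[2],H[3])]:
    v=b-a;print(nm,np.degrees(np.arctan2(-v[0],v[1])))
v=C[2]-C[0];print('basex',np.degrees(np.arctan2(v[1],v[0])))
# scenes: lower-left coordinates; estimate dock origin given yaw
for yaw in (-4.3,):
    r=np.radians(yaw);Q=np.array([[np.cos(r),-np.sin(r)],[np.sin(r),np.cos(r)]])
    for X,l in [(C[0],(-100,-67)),(C[1],(-100,61)),(C[2],(60,-67)),(post[0],(38,46))]:
        print('origin',X[:2]-Q@(np.array(l)/1000))
    for nm,A in [('hood',H),('sill in',S),('wallR',W),('pin',pin)]: print(nm)
```

```text
[[0.39182451 0.1526381  0.01      ]
 [0.40339192 0.27686706 0.01      ]
 [0.5490599  0.13738475 0.01      ]] 0.12476634463638835 0.15797352206165044
hood [[0.43296289 0.17782773 0.041     ]
 [0.43948814 0.24951358 0.041     ]
 [0.39726546 0.18150639 0.041     ]
 [0.40424623 0.25289786 0.041     ]]
wall L [[0.43829604 0.18061028 0.028     ]
 [0.43876542 0.18646896 0.028     ]
 [0.53422574 0.17726375 0.028     ]
 [0.53045281 0.17196461 0.028     ]]
wall R [[0.44307588 0.24096302 0.028     ]
 [0.44337389 0.24477793 0.028     ]
 [0.53199246 0.2331325  0.028     ]
 [0.53239506 0.23810705 0.028     ]]
sill outer [[0.54859148 0.17571726 0.022     ]
 [0.55407504 0.23121939 0.022     ]]
sill inner [[0.54515196 0.17602989 0.022     ]
 [0.55061916 0.23140665 0.022     ]]
post [[0.53829218 0.25011701 0.06      ]]
pin [[0.63805599 0.26134446 0.096     ]]
basey -5.319681162587075
hood+x -5.201057414746899
hood-x -5.584720580319878
basex -5.540902853305215
origin [0.49656659 0.21195163]
origin [0.49853673 0.2085409 ]
origin [0.49425237 0.20869488]
origin [0.49695012 0.20709568]
hood
sill in
wallR
pin
```

```bash
cat >> h.py <<'E'
YD=-5.4
E
python3 - <<'E'
from h import *
r=np.radians(YD);Q=np.array([[np.cos(r),-np.sin(r)],[np.sin(r),np.cos(r)]])
for X,l in [((.3918,.1526),(-100,-67)),((.4034,.2769),(-100,61)),((.5491,.1374),(60,-67)),((.5383,.2501),(38,46)),((.43296,.17783),(-61,-36)),((.43949,.2495),(-61,36)),
 ((.54515,.17603),(50,-27.5)),((.55062,.2314),(50,27.5)),((.5486,.1757),(56,-27.5)),((.43877,.18647),(-57,-27.5)),((.44308,.24096),(-57,27.5)),((.53423,.17726),(38,-27.5)),((.53199,.23313),(34,27.5))]:
    print(l,(np.array(X)-Q@(np.array(l)/1000)).round(4), 'to post frame')
E
```

```text
(-100, -67) [0.4977 0.2099] to post frame
(-100, 61) [0.4972 0.2068] to post frame
(60, -67) [0.4957 0.2097] to post frame
(38, 46) [0.4961 0.2079] to post frame
(-61, -36) [0.4971 0.2079] to post frame
(-61, 36) [0.4968 0.2079] to post frame
(50, -27.5) [0.498  0.2081] to post frame
(50, 27.5) [0.4983 0.2087] to post frame
(56, -27.5) [0.4954 0.2083] to post frame
(-57, -27.5) [0.4981 0.2085] to post frame
(-57, 27.5) [0.4972 0.2082] to post frame
(38, -27.5) [0.499  0.2082] to post frame
(34, 27.5) [0.4956 0.209 ] to post frame
```

Run:
```python
from h import *
rel([.46,-.08,.25],Rt(10.5))
```

```text
pos [0.452  0.203  0.2524] turn [  0.03  -0.06 -14.81] shift now-axes [ -2.93 -28.16   0.23] shift after turn [  4.37 -27.97   0.24]
```

>>> carry_out(
  rows=[-1,0,0,0,0,0,-7.4,-1,0,0,0,0,0,-7.4,-1,0.7,-4.7,0,0,0,0,-1,0.7,-4.7,0,0,0,0,-1,0.7,-4.7,0.1,0,0,0],
)

```text
time_s: 2.1
eef_pos: [0.4569, 0.0612, 0.2517]
eef_rot: [-0.094, 0.996, 0.0, 0.0]
wrist_force: [1.7, 0.2, -0.9]
gripper_width: 1.003
```

>>> carry_out(
  rows=[-1,0.7,-4.7,0.1,0,0,0,-1,0.7,-4.7,0,0,0,0,-1,0.7,-4.5,0,0,0,0,-1,0,0,0,0,0,0,-1,0,0,0,0,0,0],
)

```text
time_s: 2.6
eef_pos: [0.4621, -0.0792, 0.2505]
eef_rot: [-0.092, 0.996, 0.001, -0.0]
wrist_force: [0.9, 0.8, -0.7]
gripper_width: 0.999
```

Run:
```python
from h import *
rel([.46,-.08,.25],Rt(10.5))
p,R,s=pose();im=get_image('wrist');cv2.imwrite('pics/w2.png',im[...,::-1]);np.savez('w2.npz',p=p,q=R.as_quat());print(s['qd'].round(3),s['time_s'])
a=cv2.imread('pics/w2.png')
h=cv2.cvtColor(a,cv2.COLOR_BGR2HSV)
m=((h[...,0]<6)|(h[...,0]>172))&(h[...,1]>150)&(h[...,2]>60);m[280:]=0;m[:,:200]=0;m[:,360:]=0
c=max(cv2.findContours(m.astype(np.uint8),0,1)[0],key=cv2.contourArea);print(cv2.boundingRect(c));r=cv2.minAreaRect(c);B=onz('wrist',cv2.boxPoints(r),.066,p,R);print('grip',r,onz('wrist',[r[0]],.066,p,R),B)
cv2.imwrite('pics/c_w2.png',cv2.resize(a[100:270,200:360],None,fx=3.5,fy=3.5,interpolation=cv2.INTER_NEAREST))
```

```text
pos [ 0.4621 -0.0792  0.2505] turn [ 0.06 -0.01  0.03] shift now-axes [ 0.22 -0.04  0.05] shift after turn [ 0.22 -0.04  0.05]
[-0.036 -0.003 -0.041  0.007 -0.005  0.001 -0.   ] 2.6
(261, 205, 22, 48)
grip ((271.5, 228.5), (47.0, 21.0), 90.0) [[ 0.5051137  -0.08021028  0.066     ]] [[ 0.48095623 -0.09603536  0.066     ]
 [ 0.4768405  -0.07378259  0.066     ]
 [ 0.53027567 -0.06374217  0.066     ]
 [ 0.53456396 -0.08690439  0.066     ]]
```

View pics/c_w2.png

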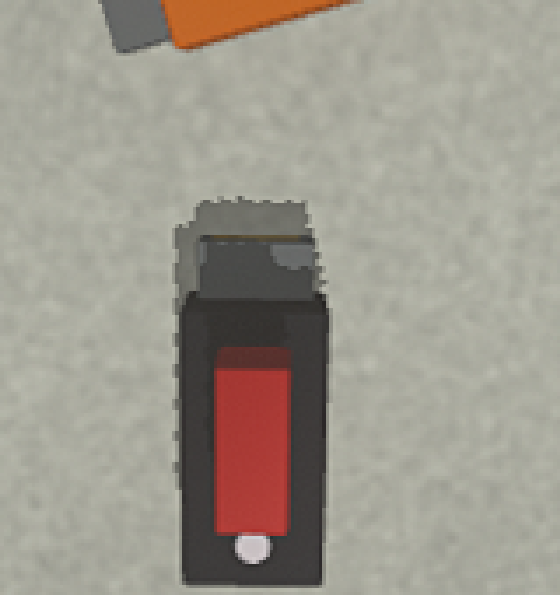

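Run:
```python
from h import *
rel([.504,-.0803,.053],Rt(10.5))
```

```text
pos [ 0.4622 -0.0779  0.2505] turn [ 0.09 -0.01  0.2 ] shift now-axes [-4.06 -1.04 19.75] shift after turn [-4.07 -1.   19.75]
```

>>> carry_out(
  rows=[-1,-4.0,-1.0,0,0,0,0,-1,0,0,4.5,0,0,0,-1,0,0,4.5,0,0,0,-1,0,0,0,0,0,0,-1,0,0,0,0,0,0],
)

```text
time_s: 3.15
eef_pos: [0.5035, -0.0806, 0.1609]
eef_rot: [-0.093, 0.996, 0.001, -0.001]
wrist_force: [-0.4, -0.7, 1.3]
gripper_width: 0.997
```

Run:
```python
from h import *
p,R,s=pose();im=get_image('wrist');cv2.imwrite('pics/w3.png',im[...,::-1])
rel([.504,-.0803,.053],Rt(10.5))
h=cv2.cvtColor(im[...,::-1].copy(),cv2.COLOR_BGR2HSV)
m=((h[...,0]<6)|(h[...,0]>172))&(h[...,1]>150)&(h[...,2]>60)
c=max(cv2.findContours(m.astype(np.uint8),0,1)[0],key=cv2.contourArea);print(cv2.boundingRect(c));r=cv2.minAreaRect(c);print(r,onz('wrist',[r[0]],.066,p,R))
```

```text
pos [ 0.5045 -0.0813  0.1622] turn [-0.01  0.14  0.16] shift now-axes [ 0.06  0.11 10.92] shift after turn [ 0.03  0.11 10.92]
(265, 182, 31, 67)
((279.8536682128906, 215.18292236328125), (29.704248428344727, 66.4675521850586), 1.7899105548858643) [[ 0.50457206 -0.08041744  0.066     ]]
```

View pics/w3.png

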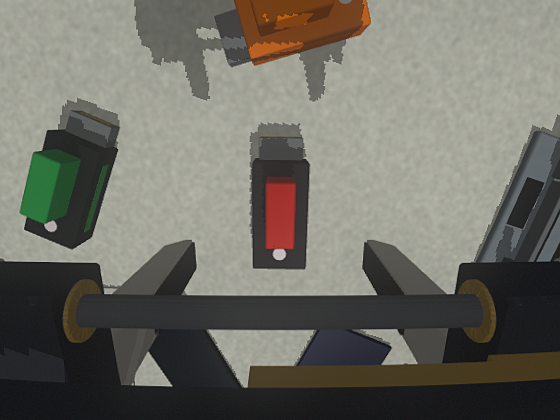

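>>> carry_out(
  rows=[-1,0,0.1,4.0,0,0,0,-1,0,0,4.0,0,0,0,-1,0,0,2.0,0,0,0,-1,0,0,0.9,0,0,0,-1,0,0,0,0,0,0],
  newtons=50,
)

```text
time_s: 3.7
eef_pos: [0.5042, -0.0816, 0.0526]
eef_rot: [-0.092, 0.996, -0.0, 0.001]
wrist_force: [-0.8, 0.9, 0.3]
gripper_width: 1.0
```

>>> carry_out(
  rows=[1,0,0,0,0,0,0,1,0,0,0,0,0,0,1,0,0,0,0,0,0,1,0,0,0,0,0,0,1,0,0,0,0,0,0],
  newtons=50,
)

```text
time_s: 4.2
eef_pos: [0.5033, -0.082, 0.052]
eef_rot: [-0.091, 0.996, -0.0, 0.0]
wrist_force: [0.6, 0.1, -0.0]
gripper_width: 0.624
```

>>> carry_out(
  rows=[1,0,0,0,0,0,0,1,0,0,0,0,0,0,1,0,0,0,0,0,0],
)

```text
time_s: 4.5
eef_pos: [0.5031, -0.0819, 0.0516]
eef_rot: [-0.091, 0.996, -0.0, -0.0]
wrist_force: [0.2, -0.0, -0.5]
gripper_width: 0.363
```

>>> carry_out(
  rows=[1,0,0,0,0,0,0,1,0,0,0,0,0,0,1,0,0,0,0,0,0,1,0,0,0,0,0,0],
)

```text
time_s: 4.9
eef_pos: [0.5027, -0.0812, 0.0516]
eef_rot: [-0.092, 0.996, 0.0, -0.0]
wrist_force: [-1.8, 2.5, 1.1]
gripper_width: 0.255
```

Run:
```python
from h import *
p,R,s=pose();print(p,R.as_quat(),s['wrist_force'],s['wrist_torque'],s['gripper_width'],s['joint_pos'])
```

```text
[ 0.5027336  -0.08119202  0.05156012] [-9.17185124e-02  9.95784757e-01  4.80810995e-04 -4.48578427e-04] [-1.81714023  2.49933113  1.14526081] [0.60911265 0.17463371 0.00707261] 0.25507498672649087 [ 0.09135441  0.66741909  0.03964854  2.00485747 -0.05570097  0.4714075
  1.92665623]
```

>>> carry_out(
  rows=[1,0,0,-2.0,0,0,0,1,0,0,-4.0,0,0,0,1,0,0,-4.0,0,0,0,1,0,0,-3.0,0,0,0,1,0,0,0,0,0,0],
)

```text
time_s: 5.4
eef_pos: [0.5056, -0.0832, 0.185]
eef_rot: [-0.091, 0.996, -0.001, 0.004]
wrist_force: [1.3, -0.4, -4.4]
gripper_width: 0.252
```

```bash
cat >> h.py <<'E'
O=np.array([.497,.2083]);
def dockw(x,y,z): # mm in dock frame (z from table) -> world m
    r=np.radians(YD);return np.array([O[0]+(x*np.cos(r)-y*np.sin(r))/1e3,O[1]+(x*np.sin(r)+y*np.cos(r))/1e3,z/1e3])
def wdock(P):
    r=np.radians(YD);d=np.asarray(P)[...,:2]-O
    return np.stack([d[...,0]*np.cos(r)+d[...,1]*np.sin(r),-d[...,0]*np.sin(r)+d[...,1]*np.cos(r),np.asarray(P)[...,2]],-1)*1e3
TIP=np.array([58.2,0,51.6])/1e3 # tongue tip bottom in tool
def tcp_for_tip(xt,yt,zt,tilt): # tip bottom mm in dock (z from table), tilt deg tail up
    R=Rt(YD,-SG*tilt);return dockw(xt,yt,zt)-R.apply(TIP),R
SG=1
E
python3 - <<'E'
from h import *
p,R,s=pose();print(p,s['wrist_force'],s['gripper_width'])
im=get_image('wrist');cv2.imwrite('pics/w4.png',im[...,::-1])
# tail-up check: pack x axis = -tool x; want +z comp
for sg in(1,-1): print(sg,Rt(YD,-sg*12).apply([-1,0,0]))
E
```

```text
[ 0.50563691 -0.08318306  0.18499165] [ 1.33083855 -0.38152923 -4.41682628] 0.25233874174888604
1 [ 0.97380655 -0.09205182  0.20791169]
-1 [ 0.97380655 -0.09205182 -0.20791169]
```

View pics/w4.png

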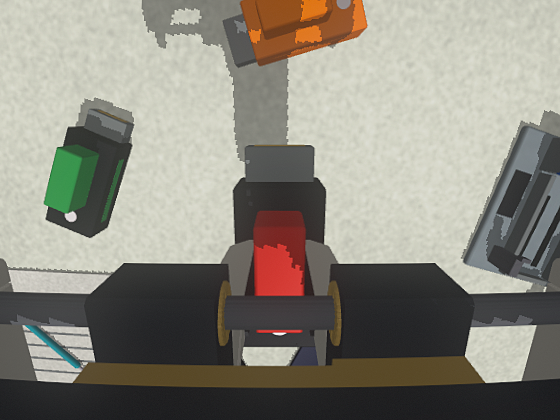

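Run:
```python
from h import *
# tongue edges in w4: tip bottom/top check: tip top edge at rows ~146, px 246..314
p,R,s=pose()
H=camera_params('wrist')
def proj(P):
    he=H['hand_eye'];q=(np.array(P)-he[:3,3])@he[:3,:3]
    return cv2.projectPoints(q.reshape(-1,1,3),np.zeros(3),np.zeros(3),H['K'],H['dist_coeffs'])[0].round(1).reshape(-1,2)
# tip top corners: 18mm above bottom => tool z 51.6-18
print(proj([(.0582,-.02,.0336),(.0582,.02,.0336),(.0382,-.02,.0336),(.0382,.02,.0336)]))
t,Rr=tcp_for_tip(-40,0,90,12);rel(t,Rr)
```

```text
[[245.3 144.6]
 [315.5 144.6]
 [246.2 179.3]
 [314.6 179.3]]
pos [ 0.5038 -0.0827  0.1825] turn [  1.58 -11.73  15.8 ] shift now-axes [-5.2  28.58  2.96] shift after turn [ 3.36 28.91  2.35]
```

>>> carry_out(
  rows=[1,0,0,0,0.5,-3.9,5.3,1,0,0,0,0.5,-3.9,5.3,1,0,0,0,0.5,-3.9,5.2,1,0.5,3.5,0.4,0,0,0,1,0.6,4.5,0.4,0,0,0],
)

```text
time_s: 5.95
eef_pos: [0.4989, -0.0041, 0.1691]
eef_rot: [0.05, 0.994, -0.005, 0.1]
wrist_force: [0.1, 1.0, -4.7]
gripper_width: 0.255
```

>>> carry_out(
  rows=[1,0.6,4.5,0.4,0,0,0,1,0.6,4.5,0.4,0,0,0,1,0.5,4.5,0.4,0,0,0,1,0.5,4.0,0.3,0,0,0,1,0,2.5,0,0,0,0],
)

```text
time_s: 6.45
eef_pos: [0.4982, 0.203, 0.1492]
eef_rot: [0.044, 0.994, -0.005, 0.099]
wrist_force: [-0.3, -0.0, -5.1]
gripper_width: 0.254
```

>>> carry_out(
  rows=[1,0,0.9,0,0,0,0,1,0,0,0,0,0,0,1,0,0,0,0,0,0],
)

```text
time_s: 6.75
eef_pos: [0.5018, 0.2057, 0.1518]
eef_rot: [0.048, 0.994, -0.006, 0.101]
wrist_force: [-0.0, -0.7, -4.6]
gripper_width: 0.254
```

Run:
```python
from h import *
t,Rr=tcp_for_tip(-40,0,90,12);rel(t,Rr)
p,R,s=pose();im=get_image('wrist');cv2.imwrite('pics/w5.png',im[...,::-1]);np.savez('w5.npz',p=p,q=R.as_quat());print(s['wrist_force'],s['joint_pos'].round(2),s['gripper_width'])
```

```text
pos [0.5018 0.2057 0.1518] turn [-0.1  -0.39 -0.08] shift now-axes [-0.14  0.21 -0.06] shift after turn [-0.14  0.21 -0.05]
[-0.00656964 -0.72606179 -4.6200394 ] [-0.69  0.5   0.28  1.99 -0.06  0.5   1.08] 0.2544008415711661
```

View pics/w5.png

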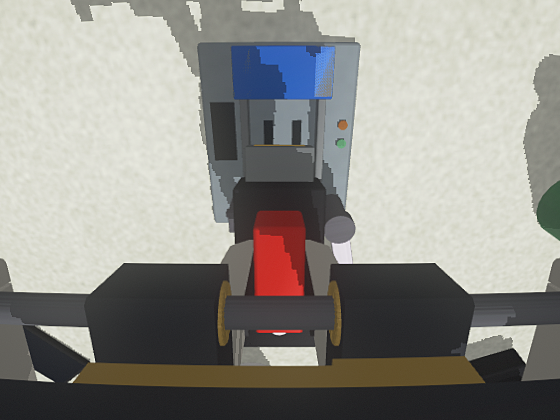

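Run:
```python
from h import *
a=cv2.imread('pics/w5.png')
cv2.imwrite('pics/c_w5.png',cv2.resize(a[30:190,190:370],None,fx=4,fy=3.7,interpolation=cv2.INTER_NEAREST))
```

```text
(no output)
```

View pics/c_w5.png

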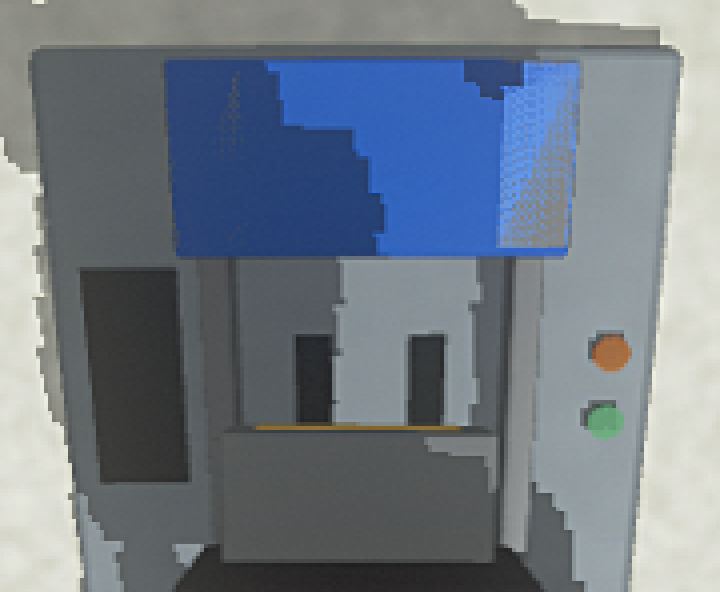

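Run:
```python
from h import *
w=np.load('w5.npz');p=w['p'];R=Ro.from_quat(w['q'])
f=lambda L:np.array(L)/[4,3.7]+[190,30]-.5
g=lambda L,z:wdock(onz('wrist',f(L),z,p,R)).round(1)
print('hood front',g([(177,256),(568,256)],.041))
print('hood back',g([(164,62),(581,62)],.041))
print('base corners',g([(33,52),(681,55)],.01))
print('wall inner',g([(231,258),(514,258)],.028))
print('slots end x',g([(296,335),(408,335),(446,335)],.01))
print('tip corners pred',wdock(p+R.apply([TIP+[0,-.02,-.018],TIP+[0,.02,-.018]])).round(1), 'tip bottom',wdock(p+R.apply(TIP)).round(1))
o,d=ray('wrist',f([(222,432),(498,432)]),p,R)
# intersect at plane predicted height
z=(p+R.apply(TIP+[0,0,-.018]))[2];print('tip corners seen',wdock(o+d*((z-o[2])/d[:,2])[:,None]).round(1))
```

```text
hood front [[-61.4 -36.   41. ]
 [-61.3  35.8  41. ]]
hood back [[-96.6 -36.2  41. ]
 [-96.5  35.9  41. ]]
base corners [[-99.2 -65.9  10. ]
 [-98.3  60.1  10. ]]
wall inner [[-59.2 -27.3  28. ]
 [-59.1  27.4  28. ]]
slots end x [[-39.6 -16.   10. ]
 [-39.6   7.8  10. ]
 [-39.6  15.8  10. ]]
tip corners pred [[-45.3 -22.1 107.2]
 [-45.2  17.9 107.1]] tip bottom [-41.7  -2.1  89.5]
tip corners seen [[-43.9 -22.1 107.1]
 [-43.8  17.3 107.1]]
```

```bash
sed -i 's/^TIP=.*/TIP=np.array([57.0,0,51.6])\/1e3/' h.py
python3 - <<'E'
from h import *
t,Rr=tcp_for_tip(-42,0.2,30,12);rel(t,Rr)
t,Rr=tcp_for_tip(-42,0.2,14,12);rel(t,Rr)
E
```

```text
pos [0.5021 0.2054 0.1522] turn [-0.08 -0.35 -0.15] shift now-axes [1.43 0.27 5.81] shift after turn [1.47 0.26 5.81]
pos [0.5021 0.2054 0.1522] turn [-0.08 -0.35 -0.15] shift now-axes [1.76 0.27 7.38] shift after turn [1.8  0.26 7.37]
```

>>> carry_out(
  rows=[1,0.5,0.2,2.0,0,-0.3,0,1,0.5,0,2.0,0,0,0,1,0.4,0,1.8,0,0,0,1,0,0,0,0,0,0,1,0,0,0,0,0,0],
)

```text
time_s: 7.3
eef_pos: [0.5015, 0.209, 0.0936]
eef_rot: [0.048, 0.993, -0.004, 0.105]
wrist_force: [0.3, 0.2, -3.8]
gripper_width: 0.253
```

Run:
```python
from h import *
t,Rr=tcp_for_tip(-42,0.2,13,12);rel(t,Rr)
p,R,s=pose();print(wdock(p+R.apply(TIP)),s['wrist_force'],s['time_s'])
im=get_image('wrist');cv2.imwrite('pics/w6.png',im[...,::-1])
a=cv2.imread('pics/w6.png')
cv2.imwrite('pics/c_w6.png',cv2.resize(a[30:220,190:370],None,fx=4,fy=3,interpolation=cv2.INTER_NEAREST))
```

```text
pos [0.5015 0.209  0.0936] turn [ 0.05  0.06 -0.12] shift now-axes [ 0.52 -0.09  1.76] shift after turn [ 0.51 -0.09  1.76]
[-40.58144077   1.24538504  31.26383962] [ 0.27369203  0.21078495 -3.82424837] 7.3
```

View pics/c_w6.png

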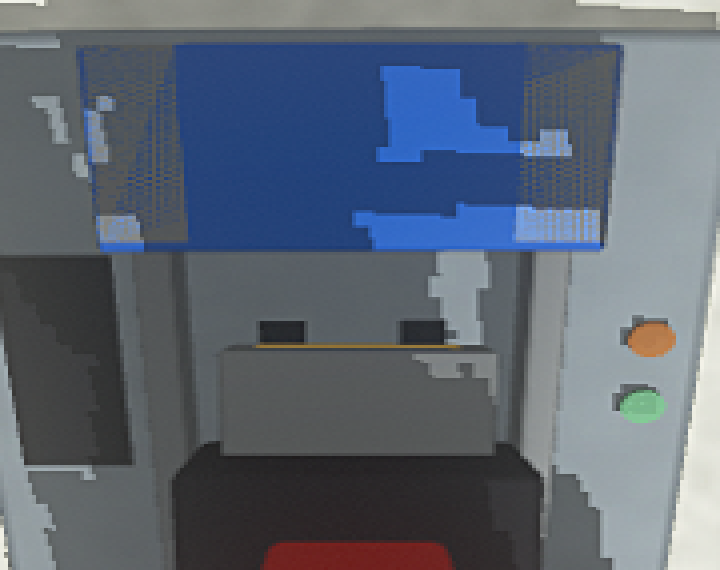

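>>> carry_out(
  rows=[1,0.2,-0.1,0.9,0,0,0,1,0.3,0,0.7,0,0,0,1,0,0,0,0,0,0,1,0,0,0,0,0,0],
)

```text
time_s: 7.75
eef_pos: [0.4992, 0.2099, 0.0764]
eef_rot: [0.046, 0.993, -0.004, 0.105]
wrist_force: [0.4, 0.4, -4.3]
gripper_width: 0.254
```

```bash
cat > st.py <<'E'
from h import *
p,R,s=pose();x=-R.apply([1,0,0])
print('tip',wdock(p+R.apply(TIP)).round(1),'tilt',np.degrees(np.arcsin(x[2])).round(2),'yaw',(np.degrees(np.arctan2(x[1],x[0]))-YD).round(2),'F',s['wrist_force'].round(1),'T',s['wrist_torque'].round(2),'w',round(s['gripper_width'],3),'t',s['time_s'])
E
python3 - <<'E'
exec(open('st.py').read())
t,Rr=tcp_for_tip(-55,0,10.7,12);rel(t,Rr)
E
```

```text
tip [-42.9   1.9  14.1] tilt 12.03 yaw 0.04 F [ 0.4  0.4 -4.3] T [ 0.04  0.49 -0.05] w 0.254 t 7.75
pos [0.4992 0.2099 0.0764] turn [0.11 0.03 0.04] shift now-axes [ 1.25 -0.18  0.08] shift after turn [ 1.25 -0.18  0.08]
```

>>> carry_out(
  rows=[1,0,-0.2,0,0,0,0,1,0,0,0.1,0,0,0,1,0,0,0,0,0,0],
)

```text
time_s: 8.05
eef_pos: [0.4996, 0.2078, 0.0758]
eef_rot: [0.047, 0.993, -0.004, 0.105]
wrist_force: [0.3, 0.2, -3.7]
gripper_width: 0.253
```

Run:
```python
exec(open('st.py').read())
t,Rr=tcp_for_tip(-55,0,10.7,12);rel(t,Rr)
im=get_image('wrist');cv2.imwrite('pics/w7.png',im[...,::-1])
a=cv2.imread('pics/w7.png')
cv2.imwrite('pics/c_w7.png',cv2.resize(a[30:220,190:370],None,fx=4,fy=3,interpolation=cv2.INTER_NEAREST))
```

```text
tip [-42.4  -0.2  13.4] tilt 12.07 yaw 0.01 F [ 0.3  0.2 -3.7] T [0.1  0.43 0.02] w 0.253 t 8.05
pos [0.4996 0.2078 0.0758] turn [0.13 0.07 0.01] shift now-axes [1.29 0.03 0.01] shift after turn [1.29 0.03 0.01]
```

View pics/c_w7.png

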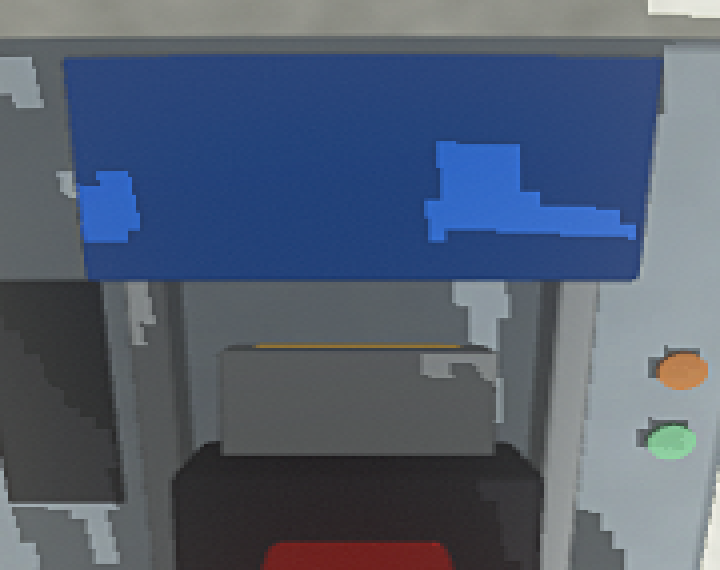

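>>> carry_out(
  rows=[1,0.6,0.1,0,0,0,0,1,0.7,0,0,0,0,0,1,0,0,0,0,0,0,1,0,0,0,0,0,0],
)

```text
time_s: 8.5
eef_pos: [0.4865, 0.2103, 0.0729]
eef_rot: [0.046, 0.993, -0.004, 0.105]
wrist_force: [-0.3, -0.7, -5.0]
gripper_width: 0.257
```

Run:
```python
exec(open('st.py').read())
t,Rr=tcp_for_tip(-64,0.2,10.3,12);rel(t,Rr)
```

```text
tip [-55.6   1.   10.6] tilt 12.04 yaw 0.06 F [-0.3 -0.7 -5. ] T [0.03 0.44 0.01] w 0.257 t 8.5
pos [0.4865 0.2103 0.0729] turn [0.13 0.04 0.06] shift now-axes [ 0.82 -0.08 -0.15] shift after turn [ 0.82 -0.08 -0.14]
```

>>> carry_out(
  rows=[1,0.3,-0.1,-0.1,0,0,0,1,0.3,0,-0.1,0,0,0,1,0.2,0,0,0,0,0,1,0,0,0,0,0,0],
)

```text
time_s: 8.9
eef_pos: [0.4807, 0.2096, 0.0742]
eef_rot: [0.047, 0.993, -0.003, 0.107]
wrist_force: [4.9, -1.7, -3.6]
gripper_width: 0.256
```

Run:
```python
exec(open('st.py').read())
t,Rr=tcp_for_tip(-70,0.2,10.3,12);rel(t,Rr)
im=get_image('wrist');cv2.imwrite('pics/w8.png',im[...,::-1])
a=cv2.imread('pics/w8.png')
cv2.imwrite('pics/c_w8.png',cv2.resize(a[30:220,190:370],None,fx=4,fy=3,interpolation=cv2.INTER_NEAREST))
```

```text
tip [-61.   -0.   11.6] tilt 12.31 yaw -0.03 F [ 4.9 -1.7 -3.6] T [-0.38 -0.59  0.04] w 0.256 t 8.9
pos [0.4807 0.2096 0.0742] turn [ 0.18  0.31 -0.03] shift now-axes [ 0.88  0.04 -0.03] shift after turn [ 0.88  0.04 -0.03]
```

View pics/c_w8.png

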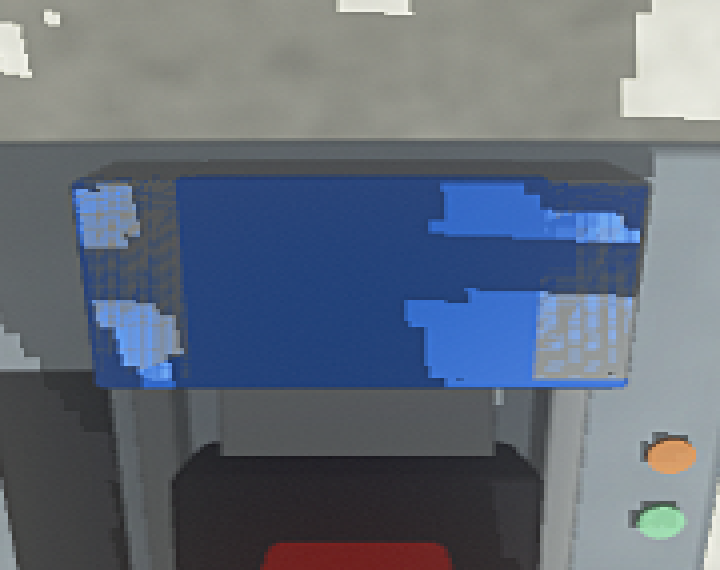

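>>> carry_out(
  rows=[1,0.3,0,0,0,0,0,1,0.3,0,0,0,0,0,1,0.2,0,0,0,0,0,1,0,0,0,0,0,0],
)

```text
time_s: 9.35
eef_pos: [0.4754, 0.2104, 0.0737]
eef_rot: [0.047, 0.993, -0.003, 0.11]
wrist_force: [7.6, -2.5, 0.2]
gripper_width: 0.253
```

Run:
```python
exec(open('st.py').read())
t,Rr=tcp_for_tip(-71,0.2,10.3,12);rel(t,Rr)
```

```text
tip [-66.    0.4  10.9] tilt 12.59 yaw -0.1 F [ 7.6 -2.5  0.2] T [-0.86 -1.42  0.01] w 0.253 t 9.35
pos [0.4754 0.2104 0.0737] turn [ 0.28  0.59 -0.1 ] shift now-axes [0.44 0.02 0.01] shift after turn [0.44 0.02 0.01]
```

>>> carry_out(
  rows=[1,0.3,0,0,0,0,0,1,0.3,0,0,0,0,0,1,0,0,0,0,0,0,1,0,0,0,0,0,0],
)

```text
time_s: 9.75
eef_pos: [0.4718, 0.2109, 0.0732]
eef_rot: [0.048, 0.993, -0.002, 0.112]
wrist_force: [9.8, -3.3, 1.4]
gripper_width: 0.252
```

Run:
```python
exec(open('st.py').read())
t,Rr=tcp_for_tip(-71,0.2,10.3,12);rel(t,Rr)
for n in('wrist','scene','top'):
    im=get_image(n);cv2.imwrite(f'pics/{n}9.png',im[...,::-1])
a=cv2.imread('pics/wrist9.png')
b=cv2.imread('pics/scene9.png')
cv2.imwrite('pics/c_9.png',np.hstack([cv2.resize(a[30:230,190:370],(400,400)),cv2.resize(b[170:240,270:370],(400,400))]))
```

```text
tip [-69.4   0.7  10.2] tilt 12.84 yaw -0.17 F [ 9.8 -3.3  1.4] T [-0.98 -1.93 -0.01] w 0.252 t 9.75
pos [0.4718 0.2109 0.0732] turn [ 0.35  0.84 -0.16] shift now-axes [ 0.08 -0.01  0.04] shift after turn [ 0.08 -0.01  0.04]
```

View pics/c_9.png

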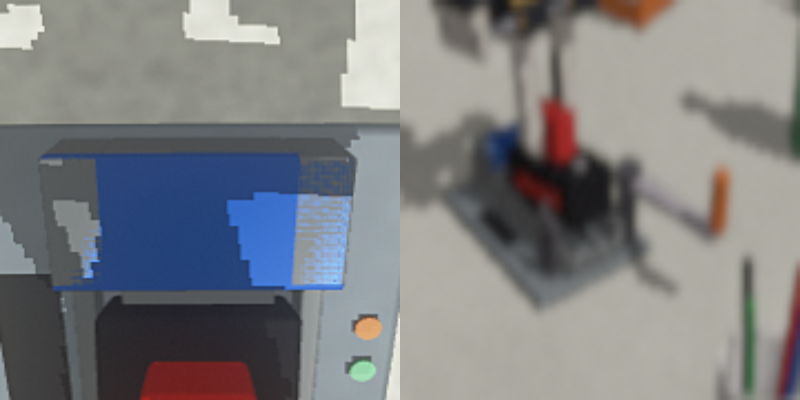

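Run:
```python
exec(open('st.py').read())
prev=tcp_for_tip(-69.4,0.7,10.2,12.84)
for a in [(-71,.3,10.2,9),(-71.8,.2,10.2,5),(-72,.2,10.2,2),(-71,.2,10,0)]:
    t,Rr=tcp_for_tip(*a)
    print(a,(prev[1].inv().apply(t-prev[0])*100).round(2),(prev[1].inv()*Rr).as_rotvec(degrees=True).round(2));prev=t,Rr
```

```text
tip [-69.4   0.7  10.2] tilt 12.83 yaw -0.17 F [ 9.6 -3.5  2.4] T [-0.98 -1.9   0.  ] w 0.252 t 9.9
(-71, 0.3, 10.2, 9) [-0.18 -0.04  0.36] [0.   3.84 0.  ]
(-71.8, 0.2, 10.2, 5) [-0.27 -0.01  0.4 ] [0. 4. 0.]
(-72, 0.2, 10.2, 2) [-0.24  0.    0.3 ] [0. 3. 0.]
(-71, 0.2, 10, 0) [-0.28 -0.    0.23] [ 0.  2. -0.]
```

>>> carry_out(
  rows=[1,-0.1,0,0.2,0,1.9,0,1,-0.1,0,0.2,0,1.9,0,1,0,0,0,0,0,0,1,0,0,0,0,0,0],
)

```text
time_s: 10.3
eef_pos: [0.4753, 0.2106, 0.0698]
eef_rot: [0.048, 0.996, -0.0, 0.079]
wrist_force: [8.7, -3.1, 3.9]
gripper_width: 0.254
```

Run:
```python
exec(open('st.py').read())
```

```text
tip [-70.    0.8   9.9] tilt 9.09 yaw -0.16 F [ 8.7 -3.1  3.9] T [-0.98 -1.89  0.04] w 0.254 t 10.3
```

>>> carry_out(
  rows=[1,0.2,-0.1,0,0,0,0,1,-0.1,0,0.2,0,2.0,0,1,0,0,0,0,0,0,1,0,0,0,0,0,0],
)

```text
time_s: 10.7
eef_pos: [0.4764, 0.2104, 0.0684]
eef_rot: [0.048, 0.997, 0.001, 0.064]
wrist_force: [10.5, -3.1, 4.7]
gripper_width: 0.256
```

Run:
```python
exec(open('st.py').read())
im=get_image('scene');cv2.imwrite('pics/s10.png',im[...,::-1])
cv2.imwrite('pics/c_s10.png',cv2.resize(im[180:235,275:365,::-1],None,fx=8,fy=8,interpolation=cv2.INTER_CUBIC))
```

```text
tip [-70.7   0.8   9.9] tilt 7.33 yaw -0.16 F [10.5 -3.1  4.7] T [-0.84 -2.2   0.14] w 0.256 t 10.7
```

View pics/c_s10.png

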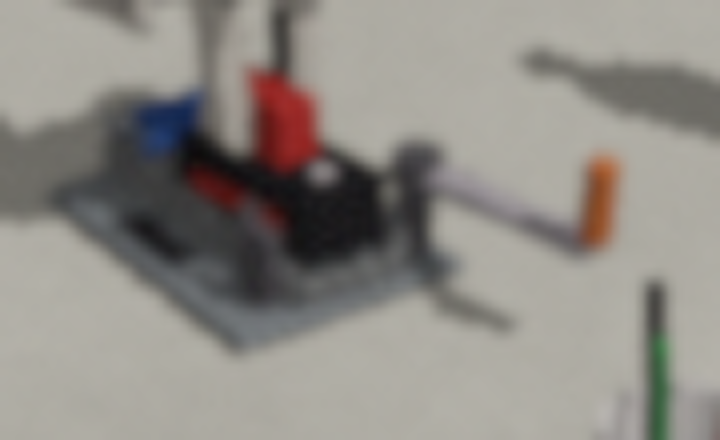

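>>> carry_out(
  rows=[1,0.1,-0.1,0,0,0,0,1,0,0,0.1,0,1.0,0,1,0,0,0.1,0,1.0,0,1,0,0,0,0,0,0],
)

```text
time_s: 11.15
eef_pos: [0.4776, 0.2102, 0.0667]
eef_rot: [0.048, 0.998, 0.003, 0.049]
wrist_force: [12.6, -2.8, 5.7]
gripper_width: 0.257
```

```bash
python3 st.py
```

```text
tip [-71.2   0.8   9.9] tilt 5.56 yaw -0.16 F [12.6 -2.8  5.7] T [-0.66 -2.64  0.06] w 0.257 t 11.15
```

>>> carry_out(
  rows=[1,-0.1,0,0.1,0,1.2,0,1,-0.1,0,0.1,0,1.3,0,1,0,0,0,0,0,0,1,0,0,0,0,0,0],
)

```text
time_s: 11.55
eef_pos: [0.4796, 0.2101, 0.0646]
eef_rot: [0.048, 0.998, 0.004, 0.027]
wrist_force: [11.6, -2.6, 4.9]
gripper_width: 0.259
```

```bash
python3 st.py
```

```text
tip [-71.6   0.8  10. ] tilt 3.08 yaw -0.12 F [11.6 -2.6  4.9] T [-0.56 -2.75  0.04] w 0.259 t 11.55
```

>>> carry_out(
  rows=[1,-0.1,0,0.1,0,1.3,0,1,-0.1,0,0.2,0,1.5,0,1,0,0,0,0,0,0,1,0,0,0,0,0,0],
)

```text
time_s: 11.95
eef_pos: [0.4817, 0.21, 0.0618]
eef_rot: [0.048, 0.999, 0.005, 0.003]
wrist_force: [11.2, -1.2, 6.7]
gripper_width: 0.256
```

```bash
python3 st.py
python3 - <<'E'
from h import *
im=get_image('scene')
cv2.imwrite('pics/c_s11.png',cv2.resize(im[180:235,275:365,::-1],None,fx=8,fy=8,interpolation=cv2.INTER_CUBIC))
E
```

```text
tip [-72.1   0.8   9.9] tilt 0.3 yaw -0.07 F [11.2 -1.2  6.7] T [-0.5  -2.5   0.02] w 0.256 t 11.95
```

View pics/c_s11.png

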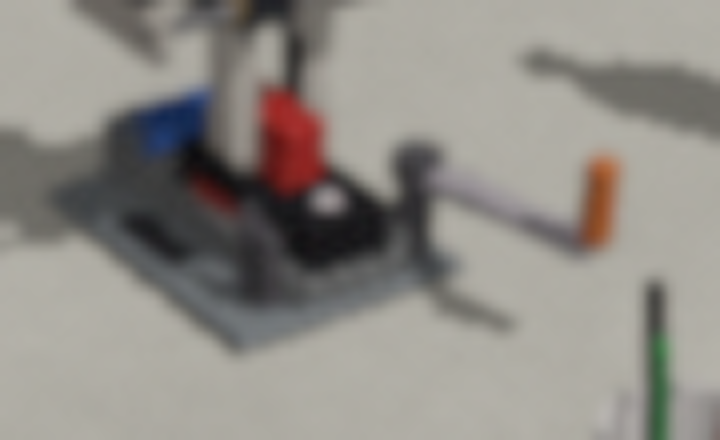

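>>> carry_out(
  rows=[1,0,0,0.2,0,0.7,0,1,-0.2,0,0,0,0,0,1,-0.2,0,0,0,0,0,1,0,0,0,0,0,0],
)

```text
time_s: 12.4
eef_pos: [0.482, 0.2103, 0.0614]
eef_rot: [0.047, 0.999, 0.005, -0.007]
wrist_force: [2.9, -1.7, 25.0]
gripper_width: 0.255
```

```bash
python3 st.py
```

```text
tip [-72.9   1.   10.6] tilt -0.77 yaw 0.03 F [ 2.9 -1.7 25. ] T [-0.8  -0.96 -0.02] w 0.255 t 12.4
```

>>> carry_out(
  rows=[1,0,0,-0.2,0,-0.4,0,1,0,0,0,0,0,0,1,-0.1,0,0,0,0,0,1,0,0,0,0,0,0],
)

```text
time_s: 12.8
eef_pos: [0.482, 0.2102, 0.0615]
eef_rot: [0.047, 0.999, 0.005, -0.004]
wrist_force: [5.0, 0.4, 12.7]
gripper_width: 0.254
```

```bash
python3 st.py
```

```text
tip [-72.6   0.9  10.4] tilt -0.51 yaw 0.02 F [ 5.   0.4 12.7] T [-0.32 -1.25 -0.06] w 0.254 t 12.8
```

>>> carry_out(
  rows=[-1,0,0,0,0,0,0,-1,0,0,0,0,0,0,-1,0,0,0,0,0,0,-1,0,0,0,0,0,0,-1,0,0,0,0,0,0],
)

```text
time_s: 13.3
eef_pos: [0.4771, 0.2126, 0.0598]
eef_rot: [0.045, 0.999, 0.005, -0.009]
wrist_force: [-0.4, 0.1, 0.8]
gripper_width: 0.631
```

>>> carry_out(
  rows=[-1,0,0,-1.0,0,0,0,-1,0,0,-4.0,0,0,0,-1,0,0,-4.0,0,0,0,-1,2.0,0,-2.0,0,0,0,-1,0,0,0,0,0,0],
)

```text
time_s: 13.8
eef_pos: [0.4564, 0.2102, 0.1709]
eef_rot: [0.046, 0.999, 0.003, -0.011]
wrist_force: [-0.5, 0.9, -0.1]
gripper_width: 0.993
```

```bash
python3 st.py
python3 - <<'E'
from h import *
p,R,s=pose();im=get_image('wrist');cv2.imwrite('pics/w12.png',im[...,::-1]);np.savez('w12.npz',p=p,q=R.as_quat());print(p)
im=get_image('scene')
cv2.imwrite('pics/c_s12.png',cv2.resize(im[180:235,275:365,::-1],None,fx=8,fy=8,interpolation=cv2.INTER_CUBIC))
E
```

```text
tip [-98.7  -1.8 120.6] tilt -1.28 yaw 0.13 F [-0.5  0.9 -0.1] T [-0.05  0.    0.  ] w 0.993 t 13.8
[0.45641501 0.21019749 0.17091286]
```

View pics/w12.png

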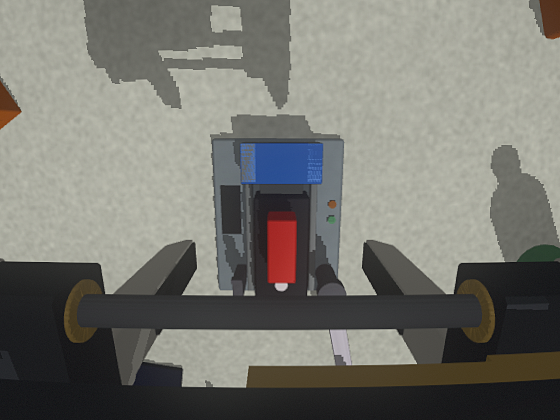

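View pics/c_s12.png

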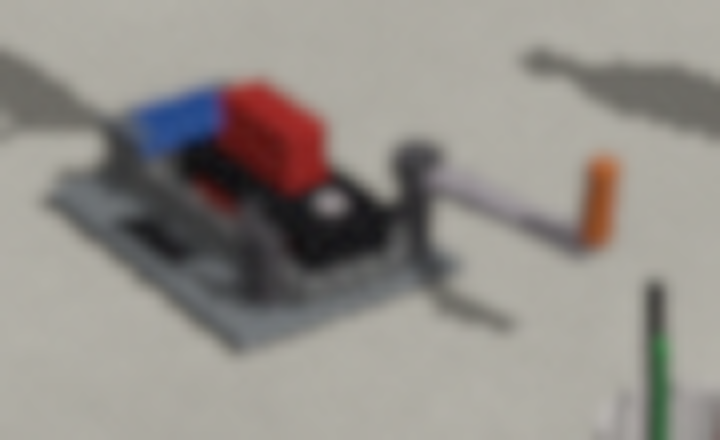

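Run:
```python
from h import *
w=np.load('w12.npz');p=w['p'];R=Ro.from_quat(w['q'])
a=cv2.imread('pics/w12.png');h=cv2.cvtColor(a,cv2.COLOR_BGR2HSV)
m=((h[...,0]<6)|(h[...,0]>172))&(h[...,1]>150)&(h[...,2]>120);m[300:]=0;m[:,:250]=0;m[:,310:]=0
c=max(cv2.findContours(m.astype(np.uint8),0,1)[0],key=cv2.contourArea);r=cv2.minAreaRect(c);print(r)
print('grip centre',wdock(onz('wrist',[r[0]],.076,p,R)),wdock(onz('wrist',cv2.boxPoints(r),.076,p,R)).round(1))
rel(dockw(40,0,80),Rt(YD))
```

```text
((282.0, 251.5), (61.0, 28.0), 90.0)
grip centre [[-10.46236349   0.37661222  76.        ]] [[-36.5 -11.   76. ]
 [-36.5  11.5  76. ]
 [ 17.   12.3  76. ]
 [ 16.9 -11.3  76. ]]
pos [0.457  0.2093 0.1682] turn [ 0.1  -1.39  0.07] shift now-axes [-8.21  0.25  8.62] shift after turn [-7.99  0.28  8.82]
```

>>> carry_out(
  rows=[1,-4.0,0.2,0,0,-1.4,0,1,-4.0,0,0,0,0,0,1,0,0,2.0,0,0,0,1,0,0,0,0,0,0,1,0,0,0,0,0,0],
)

```text
time_s: 14.4
eef_pos: [0.5362, 0.2037, 0.1455]
eef_rot: [0.047, 0.999, 0.0, -0.002]
wrist_force: [0.3, 0.0, 1.1]
gripper_width: 0.622
```

>>> carry_out(
  rows=[1,0,0,0,0,0,0,1,0,0,0,0,0,0,1,0,0,0,0,0,0,1,0,0,0,0,0,0,1,0,0,0,0,0,0],
)

```text
time_s: 14.9
eef_pos: [0.5376, 0.2043, 0.1475]
eef_rot: [0.047, 0.999, 0.001, 0.001]
wrist_force: [0.1, 0.1, -0.2]
gripper_width: 0.191
```

>>> carry_out(
  rows=[1,0,0,0,0,0,0,1,0,0,0,0,0,0,1,0,0,0,0,0,0,1,0,0,0,0,0,0,1,0,0,0,0,0,0],
)

```text
time_s: 15.4
eef_pos: [0.5377, 0.2042, 0.1471]
eef_rot: [0.047, 0.999, 0.001, 0.0]
wrist_force: [0.0, 0.6, 0.1]
gripper_width: 0.005
```

Run:
```python
from h import *
rel(dockw(40,0,66),Rt(YD));print(wdock(pose()[0]))
im=get_image('scene')
cv2.imwrite('pics/c_s13.png',cv2.resize(im[160:235,275:365,::-1],None,fx=8,fy=8,interpolation=cv2.INTER_CUBIC))
```

```text
pos [0.5377 0.2042 0.1471] turn [0.12 0.05 0.05] shift now-axes [0.09 0.01 8.11] shift after turn [0.09 0.03 8.11]
[ 40.86383369  -0.287295   147.11044196]
```

View pics/c_s13.png

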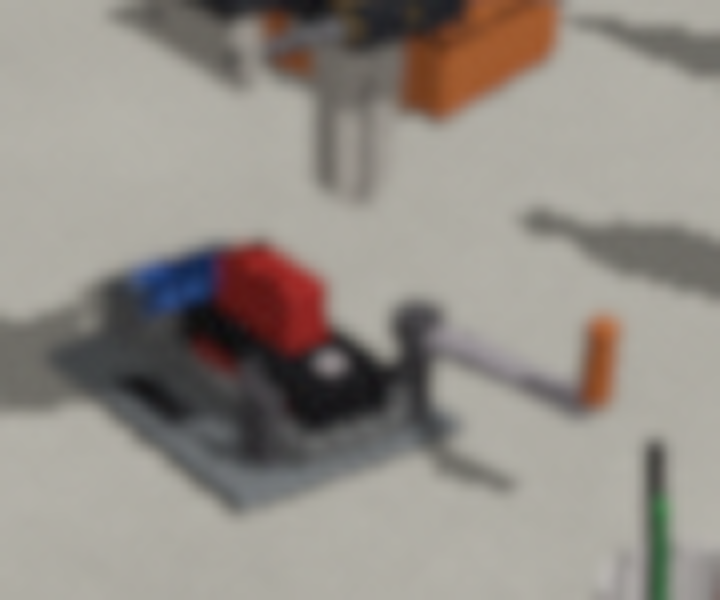

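>>> carry_out(
  rows=[1,0,0,3.5,0,0,0,1,0,0,3.5,0,0,0,1,0,0,1.0,0,0,0,1,0,0,0,0,0,0,1,0,0,0,0,0,0],
)

```text
time_s: 15.95
eef_pos: [0.5387, 0.2046, 0.0682]
eef_rot: [0.047, 0.999, 0.001, 0.001]
wrist_force: [-1.0, 0.3, 0.7]
gripper_width: 0.002
```

Run:
```python
from h import *
p,R,s=pose();print(wdock(p),s['wrist_force'])
```

```text
[41.86401473  0.2137489  68.19902309] [-1.01398459  0.34384876  0.67440104]
```

>>> carry_out(
  rows=[1,0,0,0.4,0,0,0,1,0,0,0.2,0,0,0,1,0,0,0.1,0,0,0,1,0,0,0,0,0,0],
)

```text
time_s: 16.35
eef_pos: [0.5379, 0.2044, 0.0605]
eef_rot: [0.047, 0.999, 0.001, 0.001]
wrist_force: [0.5, -0.1, 1.0]
gripper_width: 0.007
```

>>> carry_out(
  rows=[1,0,0,0.1,0,0,0,1,0,0,0,0,0,0],
)

```text
time_s: 16.55
eef_pos: [0.5379, 0.2044, 0.0604]
eef_rot: [0.047, 0.999, 0.001, 0.001]
wrist_force: [-0.5, -0.4, 6.5]
gripper_width: 0.005
```

>>> carry_out(
  rows=[1,0,0,0.1,0,0,0,1,0,0,0,0,0,0,1,0,0,0,0,0,0],
)

```text
time_s: 16.85
eef_pos: [0.538, 0.2045, 0.0603]
eef_rot: [0.047, 0.999, 0.001, 0.001]
wrist_force: [-3.8, -0.1, 11.7]
gripper_width: 0.006
```

>>> carry_out(
  rows=[1,0,0,0.05,0,0,0,1,0,0,0,0,0,0,1,0,0,0,0,0,0],
)

```text
time_s: 17.15
eef_pos: [0.538, 0.2044, 0.0603]
eef_rot: [0.047, 0.999, 0.001, 0.001]
wrist_force: [-4.2, -1.1, 14.3]
gripper_width: 0.003
```

Run:
```python
from h import *
w=np.load('w1.npz');p=w['p'];R=Ro.from_quat(w['q'])
f=lambda L:np.array(L)/4+[220,120]-.5
print('base',wdock(onz('wrist',f([(122,467),(157,467)]),.010,p,R)).round(1))
for z in (.04,.048,.056,.06,.065): print(z,wdock(onz('wrist',f([(120,505),(155,505),(120,568),(152,568)]),z,p,R)).round(1).tolist())
pin=wdock(onz('wrist',[(345,351)],.096,p,R))[0];print('pin',pin)
w=np.load('w12.npz')
```

```text
base [[ 29.2 -48.2  10. ]
 [ 29.  -36.9  10. ]]
0.04 [[30.6, -46.3, 40.0], [30.4, -35.7, 40.0], [51.2, -46.5, 40.0], [51.1, -36.7, 40.0]]
0.048 [[27.5, -45.5, 48.0], [27.3, -35.2, 48.0], [47.6, -45.7, 48.0], [47.5, -36.1, 48.0]]
0.056 [[24.3, -44.8, 56.0], [24.1, -34.7, 56.0], [44.0, -45.0, 56.0], [43.9, -35.6, 56.0]]
0.06 [[22.7, -44.4, 60.0], [22.6, -34.4, 60.0], [42.2, -44.6, 60.0], [42.1, -35.4, 60.0]]
0.065 [[20.8, -44.0, 65.0], [20.6, -34.1, 65.0], [40.0, -44.2, 65.0], [39.8, -35.0, 65.0]]
pin [135.45125233  66.09975878  96.        ]
```

>>> carry_out(
  rows=[1,0,0,-2.0,0,0,0,1,0,0,-4.0,0,0,0,1,0,0,-4.0,0,0,0,1,0,0,0,0,0,0],
)

```text
time_s: 17.55
eef_pos: [0.5414, 0.2052, 0.1634]
eef_rot: [0.047, 0.999, 0.004, 0.006]
wrist_force: [0.4, 0.2, 0.4]
gripper_width: 0.008
```

Run:
```python
from h import *
p,R,s=pose();print(p)
im=get_image('wrist');cv2.imwrite('pics/w14.png',im[...,::-1]);np.savez('w14.npz',p=p,q=R.as_quat())
im=get_image('scene');cv2.imwrite('pics/s14.png',im[...,::-1])
im=get_image('top');cv2.imwrite('pics/t14.png',im[...,::-1])
```

```text
[0.54139364 0.20524136 0.16337789]
```

View pics/w14.png

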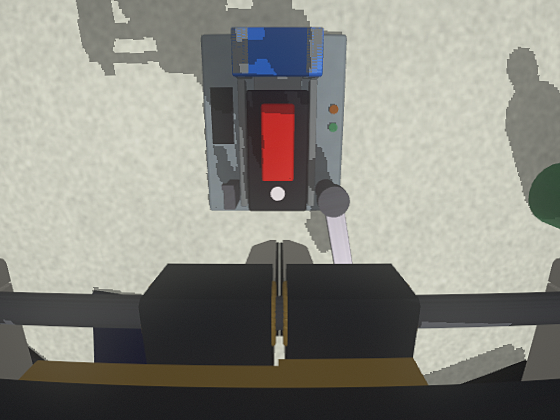

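Run:
```python
from h import *
w=np.load('w1.npz');p=w['p'];R=Ro.from_quat(w['q'])
# bottle: mask green in top0 
im=cv2.imread('pics/top0.png');h=cv2.cvtColor(im,cv2.COLOR_BGR2HSV);m=((h[...,0]>40)&(h[...,0]<90)&(h[...,1]>60)).astype(np.uint8);m[:,:90]=0;m[:,150:]=0;m[:170]=0;m[210:]=0
print(cv2.boundingRect(m)); x,y,ww,hh=cv2.boundingRect(m)
print('bottle near edge world at z=.1',onz('top',[(x+ww,y+hh/2)],.05), onz('top',[(105,187)],.2))
rel(dockw(139,98,130),Rt(YD));print(wdock(pose()[0]))
```

```text
(102, 179, 31, 24)
bottle near edge world at z=.1 [[0.56590395 0.45039121 0.05      ]] [[0.55771983 0.48693649 0.2       ]]
pos [0.5371 0.204  0.1573] turn [0.1  0.01 0.06] shift now-axes [-9.88  9.83  2.75] shift after turn [-9.87  9.85  2.73]
[ 40.29551893  -0.48870338 157.27131122]
```

>>> carry_out(
  rows=[1,-2.5,2.5,0.5,0,0,0,1,-2.5,2.5,0.7,0,0,0,1,-2.5,2.5,0.7,0,0,0,1,-2.4,2.3,0.8,0,0,0,1,0,0,0,0,0,0],
)

```text
time_s: 18.2
eef_pos: [0.6451, 0.2953, 0.1258]
eef_rot: [0.045, 0.999, 0.001, -0.002]
wrist_force: [-0.5, 1.0, 0.1]
gripper_width: 0.006
```

Run:
```python
from h import *
rel(dockw(139,98,78),Rt(YD));print(wdock(pose()[0]))
p,R,s=pose();im=get_image('wrist');cv2.imwrite('pics/w15.png',im[...,::-1]);np.savez('w15.npz',p=p,q=R.as_quat())
im=get_image('top');cv2.imwrite('pics/t15.png',im[...,::-1])
cv2.imwrite('pics/c15.png',np.hstack([cv2.resize(cv2.imread('pics/w15.png'),(480,360)),cv2.resize(im[150:260,170:260,::-1],(300,360))]))
```

```text
pos [0.6451 0.2953 0.1258] turn [ 0.07 -0.21  0.22] shift now-axes [ 0.01 -0.26  4.78] shift after turn [ 0.03 -0.26  4.78]
[139.28530895 100.57568502 125.7577863 ]
```

View pics/c15.png

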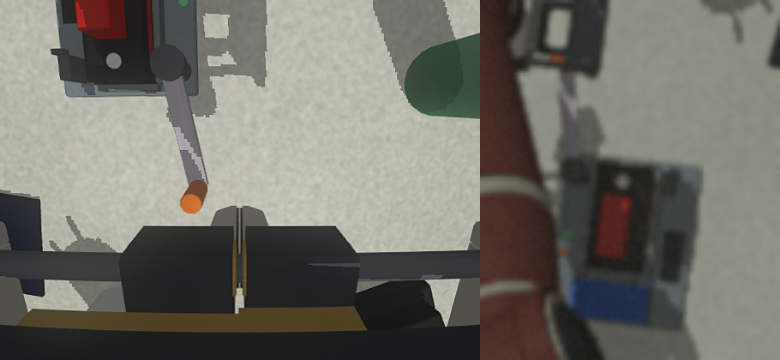

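Run:
```python
from h import *
w=np.load('w15.npz');p=w['p'];R=Ro.from_quat(w['q'])
print(wdock(onz('wrist',[(223.5,237)],.096,p,R)))
# plan: finger centre offsets; absolute targets in dock
post=np.array([38,46]);prev=np.array([139.3,98])
for ph,off in [(11.6,(3,25.5)),(0,(3,25.5)),(-15,(5,25.5)),(-30,(9,24.5)),(-45,(13,23)),(-60,(15,16)),(-75,(15.5,8)),(-85,(15.5,2)),(-90,(15.5,0)),(-92,(15.5,0))]:
    a=np.radians(ph);P=post+100*np.array([np.cos(a),np.sin(a)]);F=P+off
    d=F-prev;print(ph,'P',P.round(0),'F',F.round(1),'tool shift cm',(-d[0]/10).round(2),(d[1]/10).round(2));prev=F
```

```text
[[135.65124595  66.59472428  96.        ]]
11.6 P [136.  66.] F [139.   91.6] tool shift cm 0.03 -0.64
0 P [138.  46.] F [141.   71.5] tool shift cm -0.2 -2.01
-15 P [135.  20.] F [139.6  45.6] tool shift cm 0.14 -2.59
-30 P [125.  -4.] F [133.6  20.5] tool shift cm 0.6 -2.51
-45 P [109. -25.] F [121.7  -1.7] tool shift cm 1.19 -2.22
-60 P [ 88. -41.] F [103.  -24.6] tool shift cm 1.87 -2.29
-75 P [ 64. -51.] F [ 79.4 -42.6] tool shift cm 2.36 -1.8
-85 P [ 47. -54.] F [ 62.2 -51.6] tool shift cm 1.72 -0.9
-90 P [ 38. -54.] F [ 53.5 -54. ] tool shift cm 0.87 -0.24
-92 P [ 35. -54.] F [ 50.  -53.9] tool shift cm 0.35 0.01
```

>>> carry_out(
  rows=[1,0,0,2.0,0,0,0,1,0,0,2.8,0,0,0,1,0,-0.9,0,0,0,0,1,-0.1,-1.0,0,0,0,0,1,-0.1,-1.0,0,0,0,0],
)

```text
time_s: 18.8
eef_pos: [0.6446, 0.2633, 0.0843]
eef_rot: [0.047, 0.999, 0.002, 0.001]
wrist_force: [-1.0, 2.1, -0.4]
gripper_width: 0.006
```

Run:
```python
from h import *
p,R,s=pose();print(wdock(p),s['wrist_force'])
```

```text
[141.81326335  68.69840334  84.33441456] [-0.99541604  2.09291559 -0.3768747 ]
```

>>> carry_out(
  rows=[1,0.1,-1.2,0.2,0,0,0,1,0.1,-1.1,0.2,0,0,0,1,0.3,-1.3,0,0,0,0,1,0.3,-1.2,0,0,0,0],
)

```text
time_s: 19.2
eef_pos: [0.6321, 0.2156, 0.0796]
eef_rot: [0.047, 0.999, 0.001, 0.001]
wrist_force: [-0.8, 3.6, 2.6]
gripper_width: 0.002
```

Run:
```python
from h import *
p,R,s=pose();print(wdock(p),s['wrist_force'])
im=get_image('wrist');cv2.imwrite('pics/w16.png',im[...,::-1])
```

```text
[133.84691155  20.03126986  79.58906657] [-0.80320956  3.60885412  2.56514709]
```

View pics/w16.png

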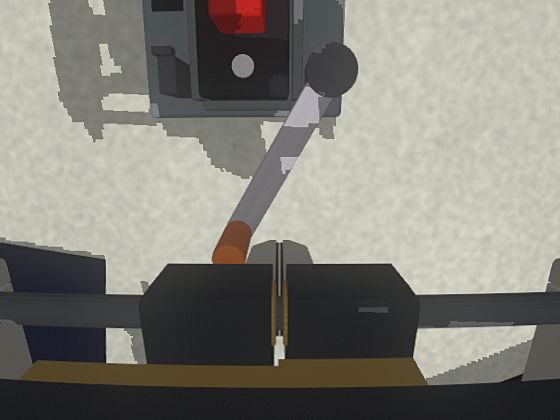

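>>> carry_out(
  rows=[1,0.5,-1.1,0,0,0,0,1,0.7,-1.1,0,0,0,0,1,0.9,-1.2,0,0,0,0,1,1.0,-1.1,0,0,0,0],
)

```text
time_s: 19.65
eef_pos: [0.5972, 0.1739, 0.0785]
eef_rot: [0.046, 0.999, 0.001, 0.001]
wrist_force: [2.0, 1.0, 0.0]
gripper_width: 0.004
```

Run:
```python
from h import *
p,R,s=pose();print(wdock(p),s['wrist_force'])
im=get_image('wrist');cv2.imwrite('pics/w17.png',im[...,::-1])
```

```text
[102.99030843 -24.8376189   78.46861663] [2.04837254 0.97572783 0.00483685]
```

View pics/w17.png

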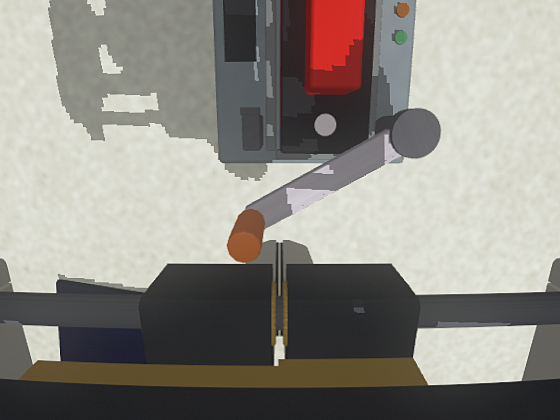

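Continuing round to x-direction pushing.

>>> carry_out(
  rows=[1,1.1,-0.9,0,0,0,0,1,1.2,-0.9,0,0,0,0,1,0.9,-0.5,0,0,0,0,1,0.8,-0.4,0,0,0,0],
)

```text
time_s: 20.1
eef_pos: [0.555, 0.1508, 0.0786]
eef_rot: [0.047, 0.999, 0.001, 0.001]
wrist_force: [3.0, 2.1, -0.6]
gripper_width: 0.002
```

Run:
```python
from h import *
p,R,s=pose();print(wdock(p),s['wrist_force'])
im=get_image('wrist');cv2.imwrite('pics/w18.png',im[...,::-1])
```

```text
[ 63.16732486 -51.79649689  78.56629521] [ 3.02637822  2.101644   -0.60036634]
```

View pics/w18.png

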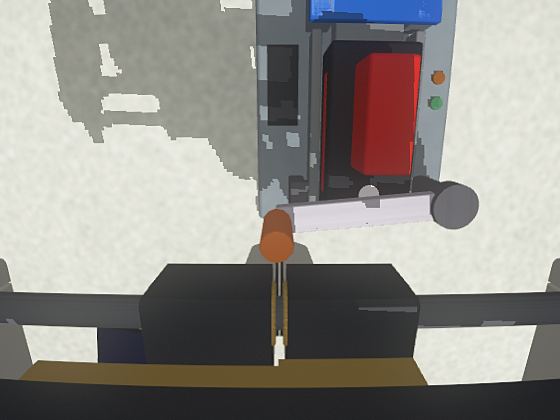

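>>> carry_out(
  rows=[1,0.5,-0.2,0,0,0,0,1,0.4,0,0,0,0,0,1,0.1,0,0,0,0,0,1,0,0,0,0,0,0],
)

```text
time_s: 20.55
eef_pos: [0.5456, 0.1497, 0.0786]
eef_rot: [0.047, 0.999, 0.001, 0.001]
wrist_force: [2.7, -1.2, -0.0]
gripper_width: 0.005
```

>>> carry_out(
  rows=[1,0.1,0,0,0,0,0,1,0,0,0,0,0,0,1,0,0,0,0,0,0],
)

```text
time_s: 20.85
eef_pos: [0.5456, 0.1497, 0.0787]
eef_rot: [0.047, 0.999, 0.001, 0.002]
wrist_force: [4.6, -1.8, -2.0]
gripper_width: 0.006
```

Run:
```python
from h import *
p,R,s=pose();print(wdock(p),s['wrist_force'])
```

```text
[ 53.84881602 -53.74568499  78.67686323] [ 4.55915869 -1.84961921 -2.01661003]
```

>>> carry_out(
  rows=[1,0.1,0,0,0,0,0,1,0.1,0,0,0,0,0,1,0,0,0,0,0,0,1,0,0,0,0,0,0],
)

```text
time_s: 21.25
eef_pos: [0.5455, 0.1497, 0.0788]
eef_rot: [0.047, 0.999, 0.001, 0.004]
wrist_force: [8.1, -1.8, -4.5]
gripper_width: 0.005
```

Run:
```python
from h import *
p,R,s=pose();print(wdock(p),s['wrist_force'])
```

```text
[ 53.76000379 -53.73479702  78.7907137 ] [ 8.11027955 -1.79051973 -4.53770597]
```

>>> carry_out(
  rows=[1,-1.0,0,0,0,0,0,1,-2.0,0,0,0,0,0,1,0,0,-4.0,0,0,0,1,0,0,-4.5,0,0,0,1,0,0,-4.5,0,0,0],
)

```text
time_s: 21.75
eef_pos: [0.5692, 0.1481, 0.2087]
eef_rot: [0.046, 0.999, 0.001, -0.003]
wrist_force: [0.4, -0.2, 0.2]
gripper_width: 0.005
```

>>> carry_out(
  rows=[1,4.5,0,-1.0,0,0,0,1,4.5,2.0,0,0,0,0,1,3.0,3.0,0,0,0,0,1,0,0,0,0,0,0,1,0,0,0,0,0,0],
)

```text
time_s: 22.25
eef_pos: [0.4547, 0.2095, 0.2183]
eef_rot: [0.045, 0.999, 0.001, -0.001]
wrist_force: [0.3, -1.5, 0.1]
gripper_width: 0.006
```

Run:
```python
from h import *
p,R,s=pose();print(wdock(p),s['wrist_force'],s['time_s'])
im=get_image('wrist');cv2.imwrite('pics/w20.png',im[...,::-1]);np.savez('w20.npz',p=p,q=R.as_quat())
im=get_image('scene');cv2.imwrite('pics/s20.png',im[...,::-1])
cv2.imwrite('pics/c_s20.png',cv2.resize(im[160:290,170:370,::-1],None,fx=4,fy=4,interpolation=cv2.INTER_CUBIC))
im=get_image('top');cv2.imwrite('pics/t20.png',im[...,::-1])
```

```text
[-42.2065838   -2.77602182 218.2924074 ] [ 0.29994127 -1.51040417  0.063232  ] 22.25
```

View pics/w20.png

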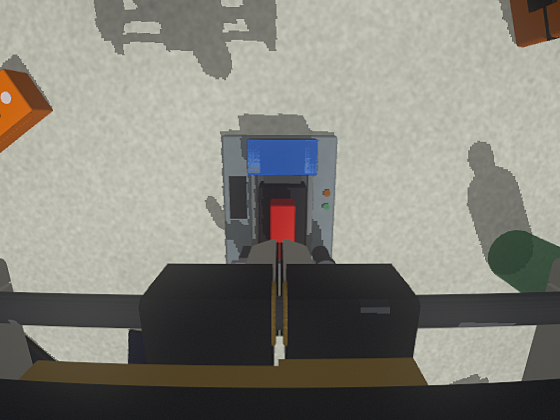

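View pics/c_s20.png

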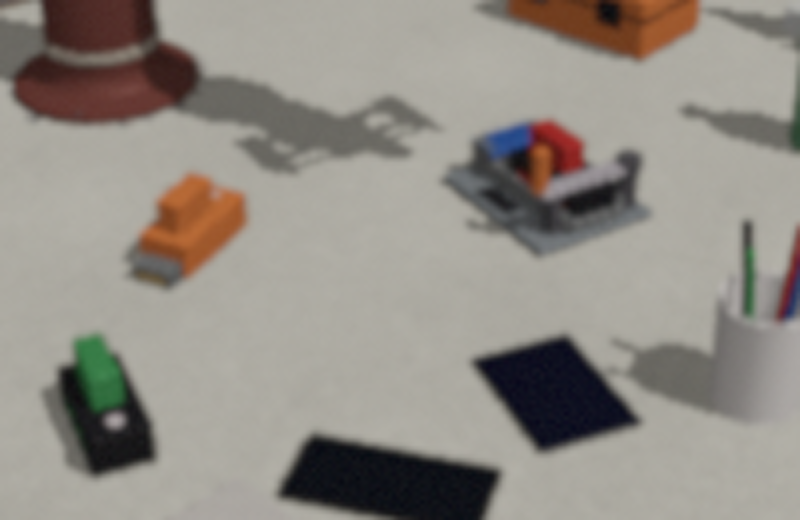

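View pics/t20.png

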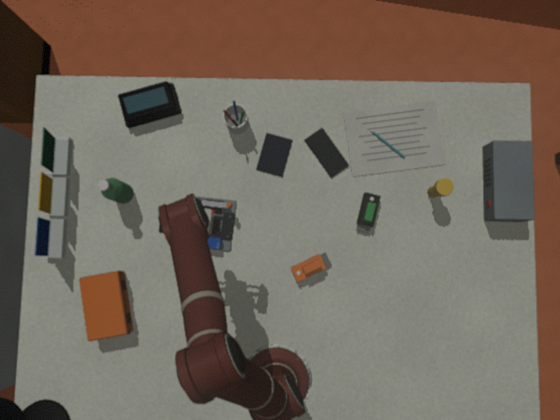

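>>> carry_out(
  rows=[1,0,-4.5,0,0,0,0,1,0,-4.5,0,0,0,0,1,0,-4.5,-1.0,0,0,0,1,0,-1.0,0,0,0,0,1,0,0,0,0,0,0],
)

```text
time_s: 22.9
eef_pos: [0.4434, 0.0612, 0.2284]
eef_rot: [0.05, 0.999, 0.001, 0.001]
wrist_force: [-0.2, 0.4, 0.0]
gripper_width: 0.007
```

Run:
```python
from h import *
p,R,s=pose();print(wdock(p),s['wrist_force'],s['time_s'])
im=get_image('wrist');cv2.imwrite('pics/w21.png',im[...,::-1]);np.savez('w21.npz',p=p,q=R.as_quat())
im2=get_image('top');cv2.imwrite('pics/t21.png',im2[...,::-1])
cv2.imwrite('pics/c21.png',np.hstack([cv2.resize(im[:300,260:,::-1],(400,400)),cv2.resize(im2[180:260,170:250,::-1],(400,400),interpolation=cv2.INTER_CUBIC)]))
```

```text
[ -39.48299346 -151.48203935  228.40362321] [-0.1821114   0.35035703  0.032981  ] 22.9
```

View pics/c21.png

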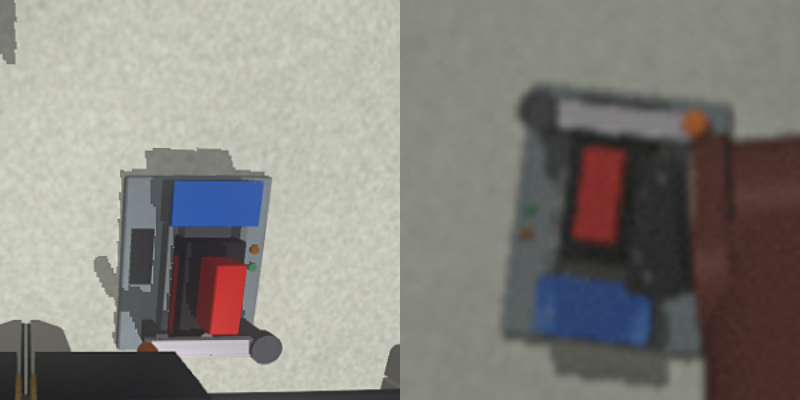

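Run:
```python
from h import *
f=lambda L:np.array(L)/5+[170,180]-.4
pin=wdock(onz('top',f([(695,120)]),.096))[0];post=wdock(onz('top',f([(538,107)]),.06))[0];print('pin',pin,'post',post)
a=cv2.imread('pics/t21.png');h=cv2.cvtColor(a,cv2.COLOR_BGR2HSV)
m=((h[...,0]<6)|(h[...,0]>172))&(h[...,1]>140)&(h[...,2]>70);m[:205]=0;m[232:]=0;m[:,:200]=0;m[:,218:]=0
c=max(cv2.findContours(m.astype(np.uint8),0,1)[0],key=cv2.contourArea);r=cv2.minAreaRect(c);print('grip',wdock(onz('top',[r[0]],.076)),r)
m2=(h[...,0]>=5)&(h[...,0]<16)&(h[...,1]>150);m2[:198]=0;m2[212:]=0;m2[:,300:]=0;m2[:,:295]=0
# bystanders: same blobs before/after in top
b=cv2.imread('pics/top0.png');d=cv2.absdiff(a,b).max(2)
for n,(x0,y0,x1,y1) in dict(spare=(350,185,390,235),phones=(250,125,350,185),torch=(420,170,460,205),bottle=(95,170,140,210),orange=(285,250,335,285)).items(): print(n,int((d[y0:y1,x0:x1]>50).sum()))
```

```text
pin [  63.65616034 -291.83457744   96.        ] post [  64.51467726 -197.36014115   60.        ]
grip [[-12.99835148  -1.34032054  76.        ]] ((209.56155395507812, 218.50770568847656), (8.18629264831543, 18.977313995361328), 7.125016689300537)
spare 0
phones 0
torch 0
bottle 0
orange 0
```

Run:
```python
from h import *
f=lambda L:np.array(L)/5+[170,180]-.4
print(wdock(onz('top',f([(295,120)]),.096)),wdock(onz('top',f([(138,107)]),.06)))
w=np.load('w21.npz');p=w['p'];R=Ro.from_quat(w['q'])
g=lambda L:np.array(L)*[.75,.75]+[260,0]-.1
print('bar ends (z56)',wdock(onz('wrist',g([(165,338),(248,338),(165,357),(248,355)]),.056,p,R)).round(1))
```

```text
[[ 36.53026236 -54.95729224  96.        ]] [[36.74082711 45.25123772 60.        ]]
bar ends (z56) [[ 28.6 -38.2  56. ]
 [ 29.6  31.7  56. ]
 [ 45.5 -36.8  56. ]
 [ 45.   33.8  56. ]]
```

Run:
```python
from rig import *
print(job_done(),sense()['time_s'])
```

```text
the job is handed in; nothing more can be done
the job is handed in; nothing more can be done
```

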